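# Clear the mug and crack open the damp box

### The arm

A 6-joint arm with a two-finger parallel gripper is mounted at the origin on the work surface. World frame = base frame: x ahead of the robot, y to its left, z up, the work surface at z = 0. Lengths are in m, angles in rad, forces in N, time in s.
With the tool pointing down it reaches from about 0.25 to 0.8 m from the base axis. Payload 8.5 kg.
Tool frame: the origin (TCP) lies at the very end of the fingers, on their centre line; the grasp point (between the pads) lies 19 mm behind it; z points along the fingers, x is the direction in which the jaws open and shut, and the axes are right-handed (so a half turn about z gives the same grasp; the last joint's range is limited). The gripper opens to 85 mm and grips with 20 to 120 N. Pads are 22 mm wide; open, the fingers measure 114 mm over their backs; the gripper's body (76 mm by 85 mm) begins 54 mm behind the grasp point. The pads swing forward as they close: fully open they stand 13 mm farther back than shut.
Start: joints at [1.339, 0.238, -0.013, 1.319, 0, 1.571], TCP at [0.121, 0.511, 0.209] pointing down, gripper open.
Joint ranges: [-2.66, 2.66], [-1.03, 1.9], [-1.14, 1.46], [-1.82, 2.27], [-1.45, 1.34], [-3.14, 3.14]. Speed limits (rad/s): [2.22, 2.22, 2.79, 3.14, 3.14, 3.14].

### API

Orientations are given as a rotation vector (axis times angle).
In Python, from workcell import env gives the robot as it stands.
- The arm moves only by the tool play_rows, never from a script. Its argument "steps" is text: rows parted by semicolons, each of 7 numbers parted by spaces: the shift along the tool's x, y, z in units of 300 mm (1.0 is 300 mm), then the turn, a rotation vector about the tool's x, y, z in units of 180 degrees (1.0 is 180 degrees), then the closure, from 0 (fully open) to 1 (shut). In form: dx dy dz rx ry rz hand; .... A call has 1 to 10 rows; each row shifts and turns the commanded pose from where the row before left it, along the tool's axes as they then stand; what a row does not reach is not made up. A row lasts 1/10 s, in which the tool goes at most 50 mm and 8.59 degrees, less where a joint would pass 70% of its speed; a pose out of reach is approached as far as the arm can. A call with a number of a shift or a turn outside -1 to 1 is refused whole. A call with a gripper value outside its range is refused whole. The fingers move at their own pace and stop on an object; "force" is the grip in N (left out, the last holds). Time passes only in rows, so rows that do not move let the fingers close. It gives the time, the measured TCP pose, the force and the opening at its end, in the units of the state.
- env.observe(): the state, without advancing time (a new reading comes with each control period).
- env.camera(name): name is "side" or "top"; returns the picture (384x512x3 uint8, blue, green, red); there is no depth.
- env.calibration(name): a dict with "K" (3x3 intrinsics, pixels), "eye" and "orientation" of the camera in the world. Camera axes: x right, y down, z forward; pixel columns grow to the right and rows downward; lengths in m; the calibration is good to about 2 mm. A picture is of the moment at which its call begins. calibration takes no time and is no camera call.
- env.close_job(): hands the job in, once; it reports no verdict.
Trained networks look in the newest picture that a camera, given by its name, has taken for a name from the list of things; names that differ only in an ending like _2 or _b are one class to them, and where a whole thing is asked for, a point or a joint stands for the part that bears it (a point fixed in the world has none). Each returns a list of dicts, best first, with "score" (0 to 1); they miss things now and then, are a little off and sometimes report something else, mostly with a low value. They report only what shows in the picture. A call takes as long as a camera call. They do not tell look-alikes from the thing itself.
- env.masks_of(label, camera): "pixels" (384x512 bool, what is visible of it) and "rect" ([left, top, right, bottom] in pixels, round what is visible of it).
- env.place_of(label, camera): "centre" ([column, row] in pixels: a listed point, or the origin of a listed thing).
The state is a dict: "time_s": time; "q": joint angles; "dq": joint speeds; "tau": joint torques, N m; "tool_pos": TCP position; "orientation": TCP orientation; "contact_force": force on the tool from outside, world axes, zero at the start; "moment": the same for the moment, N m; "opening": opening from 0.0 (shut) to 1.0 (fully open).
Only numpy, scipy, OpenCV 4.12 (cv2) and the standard library are available. Lean on these libraries where they do the work, as an engineer would, in place of code of your own. Each camera call takes 0.05 s, during which the arm holds its last target.

### The job

The pottery's damp box needs airing, but a mug is standing on its lid. First hang the mug by its handle on the hook of the stand and let go of it; then take the lid by its bar handle, break it free upwards from its stiff snap seal without letting it fly up more than about 8 cm, and finish while still holding it level and steady just above the box, clear of it with a gap of about 2 to 3 cm. Leave the mug hanging and do not disturb the bottle, vase, bowl and board.

Things in the scene. Friction and masses are not known exactly. Their poses are not given: they have to be found in the camera images.
- mug_center (a point): centre (half-way up) of the white enamel mug: open cylinder, 64 mm outside diameter, 84 mm tall, 3 mm wall, about 0.16 kg. It starts upright on the lid, beside the bar handle, on the box's +y side. z runs up the mug; the handle sticks out on its +y side, in its y-z plane
- mug_eye (a point): centre of the opening inside the mug's handle, 48 mm from the mug's axis along its +y, half-way up. The opening is 50 mm tall and 31 mm deep (outwards from the wall); the handle is an 8 mm round bar, outer edge 71 mm from the mug's axis. Axes as mug_center. Let go on the hook, the mug swings down and hangs askew: that is fine
- hook_seat (a point): where the handle should hang on the stand's arm, on the arm's centre line, 230 mm above the table. The arm is a level 8 mm round bar leading along this frame's -x; its free end, 40 mm from here, turns up to 20 mm above the centre line. The post (14 mm) stands 55 mm away on the +x side, no higher than the arm. z is up
- hook: the fixed hook stand as a whole, origin under its post on the table, axes as hook_seat; round foot of 62 mm radius, 14 mm tall
- lid_grip (a point): middle of the bar handle over the lid's centre: 12 mm round steel bar, 90 mm long along this frame's x, its middle 42 mm above the lid's top, 54 mm above rim when shut; z up, away from the lid. Pulling up takes 15 to 22 N at the peak, in the first 3 mm of lift, then below 10 N; past 13 mm the lid is clear of the clips and pulls only its weight, 4 N
- rim (a point): centre of the open damp box's rim, 120 mm above the table, z up. The grey plastic box is fixed, 200 mm (x) by 260 mm (y), its front facing this frame's -x
- lid: the loose grey lid, 200 mm (x) by 260 mm (y), 12 mm tall with a 4 mm flange around its foot, and an 8 mm deep rubber plug below that sits in the box; 0.42 kg. Origin at the centre of the flange's underside (on the rim plane when shut), 54 mm below lid_grip, same axes
- tub: the damp box with its two clips: sprung rubber rollers, 14 mm thick and 74 mm long along y, at the middle of the front and back edges, reaching 4 mm above the lid's top and 1.5 mm in over its flange. Origin under its centre on the table
- bottle: clear plastic bottle, 64 mm diameter, 190 mm tall, beyond the work; leave alone. Origin under its base
- vase: terracotta vase, 90 mm diameter, 125 mm tall, beyond the work; leave alone. Origin under its base
- bowl: terracotta bowl, 90 mm diameter, 45 mm tall, at the left; leave alone. Origin under its base
- claybat: plywood board 120 x 120 x 12 mm, lying at the right; leave alone. Origin under its base
Mind the look-alikes: they are no part of the job. What is meant by the part that bears mug_center is not green or yellow, and is the smaller of those in its own colour.

How it is judged:
By the outcome, as a careful person would: the job done as asked, in the order asked, and still so for the second after the job is handed in, while the arm keeps its last pose, push and grip.
It also fails if it takes over 58 s, if anything falls off the work surface, if the arm or the gripper's body presses on something with over 40 N, if the wrist force passes 120 N, or if a joint passes its speed limit or range.

## Working session

There is one attempt and no reset: what is moved stays moved. The work goes in short steps, Python scripts to look and compute and a tool call to move; the robot and the scene stay as the last step left them, time stands still between calls to the robot, and variables do not carry over. Pictures are saved under pics/ and viewed, and the job is handed in when it is done.

Besides the shell and the picture viewer there is one more tool, called after "Emit:" as name(argument=value, ...) on one line, values as JSON. play_rows: Moves the arm, as the interface text tells. Shifts and turns lie within -1 to 1; 1 stands for 300 mm of shift or 180 degrees of turn. Its arguments: {"type":"object","properties":{"steps":{"type":"string"},"force":{"type":"number"}},"required":["steps"]}

```bash
ls; mkdir -p pics; python3 - <<'E'
from workcell import env
import cv2
for c in("side","top"):
    im=env.camera(c); cv2.imwrite(f"pics/{c}0.png",im)
    k=env.calibration(c); print(c,k)
print(env.observe())
for l in ["mug_center","mug_eye","hook_seat","hook","lid_grip","rim","lid","tub"]:
    for c in("side","top"):
        print(l,c,[(d["score"],d["centre"]) for d in env.place_of(l,c)])
print(env.observe()["time_s"])
E
```

```text
pics
side {'K': array([[382.08671057,   0.        , 253.61986696],
       [  0.        , 382.08671057, 191.51237601],
       [  0.        ,   0.        ,   1.        ]]), 'eye': array([-0.17574361, -1.05619469,  0.9108132 ]), 'orientation': array([-1.98373926,  0.72470137, -0.3892682 ])}
top {'K': array([[361.32233979,   0.        , 257.91322415],
       [  0.        , 361.32233979, 189.07491413],
       [  0.        ,   0.        ,   1.        ]]), 'eye': array([ 0.56537239, -0.0291244 ,  1.44984986]), 'orientation': array([-2.16973504,  2.18526935, -0.0635284 ])}
{'time_s': 0.1, 'q': array([ 1.33900475e+00,  2.38702250e-01, -1.41571267e-02,  1.31918856e+00,
       -2.11399752e-05,  1.57077559e+00]), 'dq': array([ 0.00070267, -0.00050015,  0.00099869, -0.00045467, -0.0003426 ,
        0.00108574]), 'tau': array([-4.55874524e-04, -5.39719748e+01,  3.46999025e+01,  1.34196819e-02,
       -1.75615196e-05, -2.40291780e-05]), 'tool_pos': array([0.12052083, 0.51057775, 0.20865664]), 'orientation': array([ 2.46277631e+00,  1.94919240e+00, -1.52064155e-03]), 'contact_force': array([-0.79578
[... 249 characters left out ...]
 (0.77, [252.6, 190.7]), (0.74, [326.5, 146.2]), (0.67, [301.3, 212.9])]
mug_eye side [(0.96, [203.5, 221.1]), (0.58, [251.5, 203.9]), (0.55, [314.9, 226.6]), (0.46, [239.0, 215.1])]
mug_eye top [(0.9, [242.6, 237.7]), (0.86, [284.2, 214.7]), (0.81, [248.6, 204.8]), (0.59, [318.3, 161.1])]
hook_seat side [(0.61, [177.5, 166.4]), (0.19, [272.2, 220.5])]
hook_seat top [(0.71, [189.7, 247.4])]
hook side [(0.74, [199.6, 216.8])]
hook top [(0.94, [201.1, 227.0])]
lid_grip side [(0.81, [275.5, 219.3])]
lid_grip top []
rim side []
rim top [(0.63, [186.5, 248.6])]
lid side [(0.7, [160.8, 192.7]), (0.67, [273.0, 232.9])]
lid top [(0.9, [321.4, 214.1])]
tub side [(0.78, [275.5, 258.6])]
tub top []
0.9
```

View pics/side0.png

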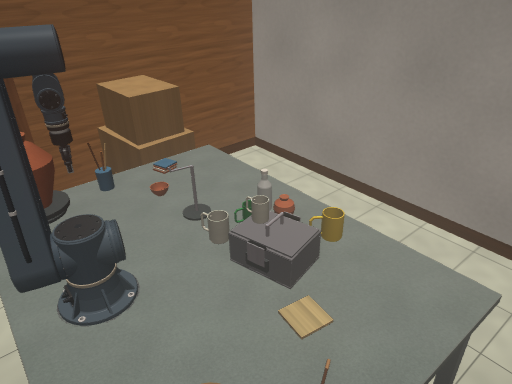

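View pics/top0.png

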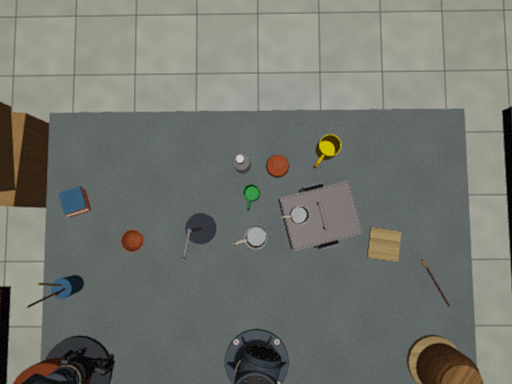

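```bash
python3 - <<'E'
import cv2
im=cv2.imread('pics/side0.png');cv2.imwrite('pics/side0z.png',cv2.resize(im[130:330,140:400],None,fx=3,fy=3,interpolation=cv2.INTER_CUBIC))
im=cv2.imread('pics/top0.png');cv2.imwrite('pics/top0z.png',cv2.resize(im[110:300,160:400],None,fx=3,fy=3,interpolation=cv2.INTER_CUBIC))
E
```

```text
(no output)
```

View pics/side0z.png

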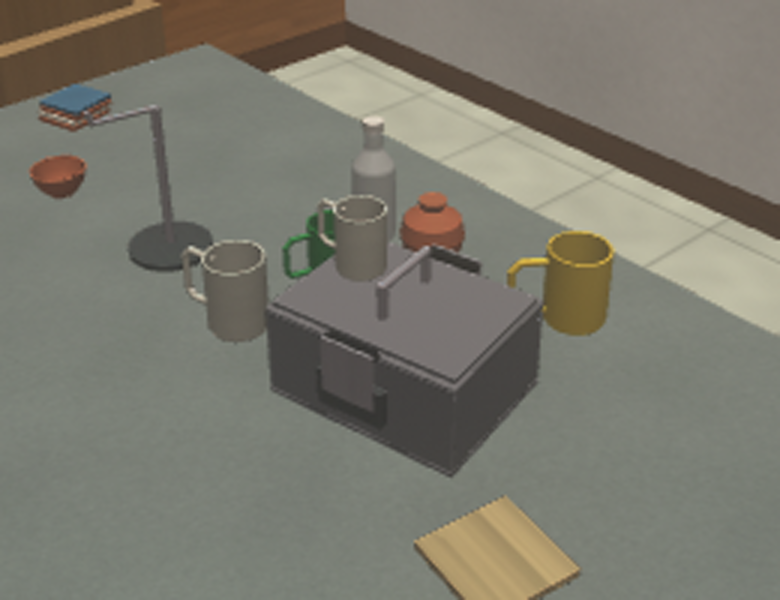

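View pics/top0z.png

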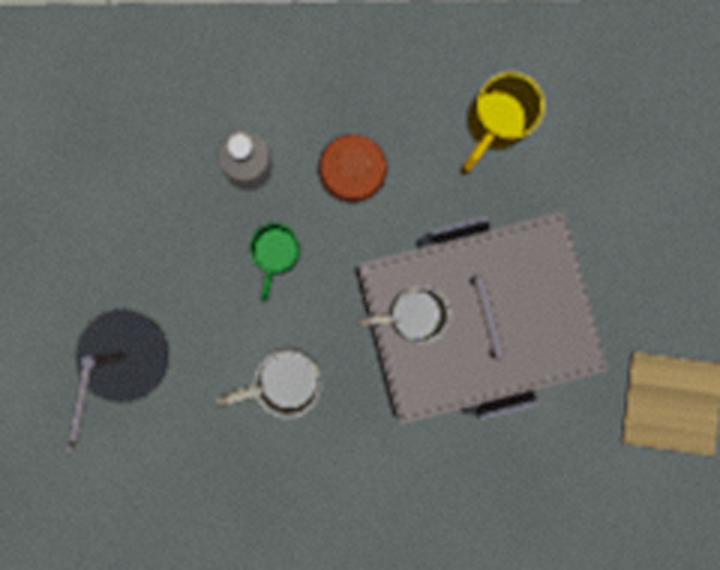

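The white mug standing on the lid is ours: side about (260,210), top about (299,215). The larger white mug on the table and the green and yellow ones are look-alikes. The hook arm in the top view runs from about (189,231) to (184,259). Next I'll zoom in to measure.

```bash
cat > h.py <<'E'
import numpy as np,cv2
from scipy.spatial.transform import Rotation as R
from workcell import env
C={}
for c in("side","top"):
    k=env.calibration(c); C[c]=(k["K"],np.array(k["eye"]),R.from_rotvec(k["orientation"]).as_matrix())
def proj(c,P):
    K,e,M=C[c]; p=(np.atleast_2d(P)-e)@M@K.T; return p[:,:2]/p[:,2:]
def onz(c,uv,z):
    K,e,M=C[c]; d=M@np.linalg.solve(K,[uv[0],uv[1],1]); return e+d*(z-e[2])/d[2]
def crop(c,box,f,name,im=None):
    im=env.camera(c) if im is None else im
    l,t,r,b=box; cv2.imwrite(name,cv2.resize(im[t:b,l:r],None,fx=f,fy=f,interpolation=cv2.INTER_CUBIC))
E
python3 - <<'E'
from h import *
s=cv2.imread('pics/side0.png');t=cv2.imread('pics/top0.png')
crop("s",(160,155,260,225),8,'pics/a1.png',s)
crop("s",(225,180,325,255),8,'pics/a2.png',s)
crop("t",(170,205,220,265),10,'pics/a3.png',t)
crop("t",(275,175,365,255),8,'pics/a4.png',t)
E
```

```text
(no output)
```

View pics/a1.png

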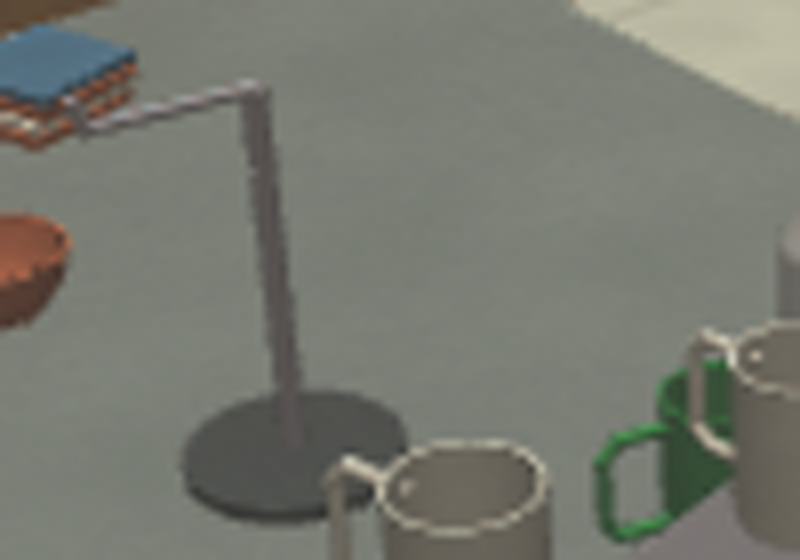

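View pics/a2.png

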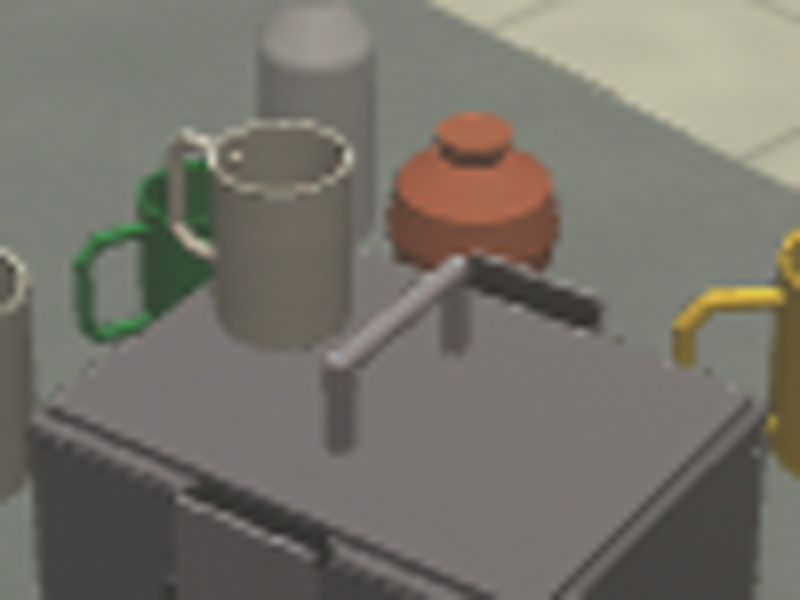

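View pics/a3.png

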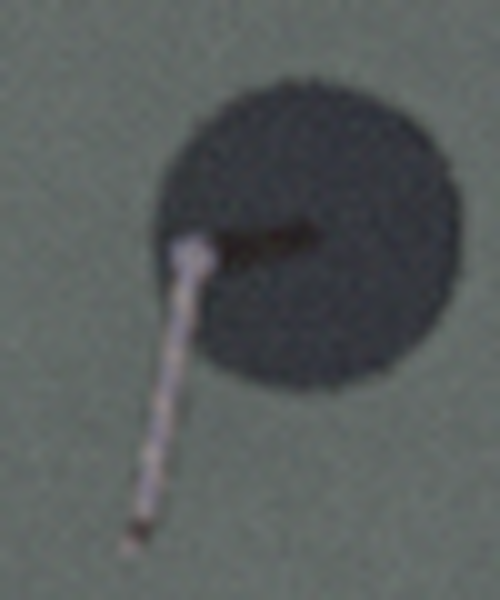

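View pics/a4.png

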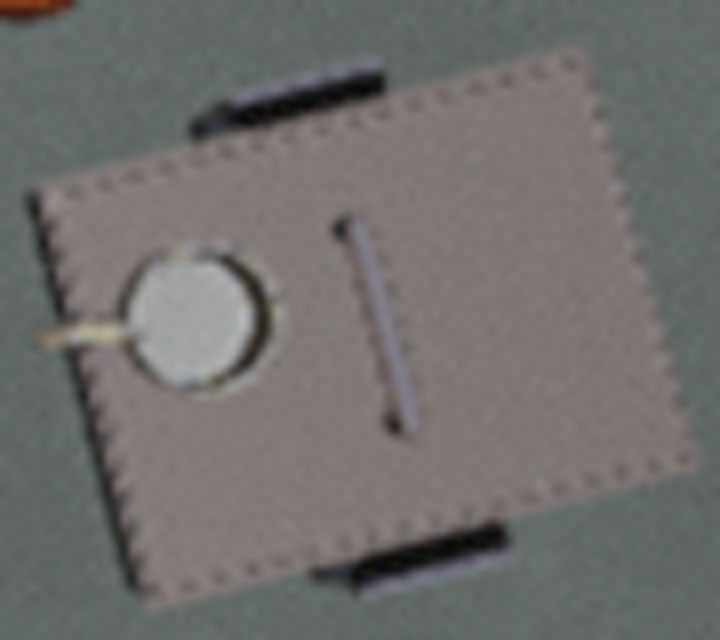

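```bash
cat > meas.py <<'E'
from h import *
def z(p,o,f): return (np.array(p,float)+.5)/f-.5+np.array(o)
A1=lambda *p:z(p,(160,155),8);A2=lambda *p:z(p,(225,180),8);A3=lambda *p:z(p,(170,205),10);A4=lambda *p:z(p,(275,175),8)
f3=lambda v:np.round(v,4)
for n,a,b,h in [("barfar",A4(352,218),A2(462,262),.176),("barnear",A4(408,430),A2(335,360),.176),("mugrim",A4(201,319),A2(283,158),.216),
  ("handleout",A4(38,338),None,.2),("posttop",A3(193,255),A1(258,90),.232),("elbow",A3(143,520),A1(85,130),.230),("tip",A3(130,545),A1(72,101),.250)]:
    print(n,f3(onz("top",a,h)[:2]), f3(onz("side",b,h)[:2]) if b is not None else '')
print("foot",f3(onz("top",A3(310,236),.014)), "footside",f3(onz("side",A1(295,452),.014)))
cs=[f3(onz("top",A4(*q),.124)[:2]) for q in [(38,187),(583,48),(695,462),(148,603)]]
print(cs, np.mean(cs,0))
E
python3 meas.py
```

```text
barfar [ 0.6116 -0.2243] [ 0.6106 -0.2289]
barnear [ 0.5187 -0.2469] [ 0.5185 -0.2491]
mugrim [ 0.5676 -0.1533] [ 0.5665 -0.1593]
handleout [ 0.56   -0.0847] 
posttop [0.5177 0.2211] [0.5133 0.2115]
elbow [0.4295 0.2377] [0.4257 0.2343]
tip [0.4236 0.2375] [0.419  0.2299]
foot [0.5164 0.2194 0.014 ] footside [0.5094 0.2097 0.014 ]
[array([ 0.6287, -0.0888]), array([ 0.6907, -0.3395]), array([ 0.5015, -0.3855]), array([ 0.4394, -0.1366])] [ 0.565075 -0.2376  ]
```

Emit:
play_rows(steps="0 0 -0.071 0 0 0.0437 0;0 0 -0.071 0 0 0.0437 0;0 0 -0.071 0 0 0.0437 0;0 0 -0.071 0 0 0.0437 0;0 0 -0.071 0 0 0.0437 0;0 0 -0.071 0 0 0.0437 0;0 0 -0.071 0 0 0.0437 0;0 0 -0.071 0 0 0.0437 0;0 0 -0.071 0 0 0.0437 0")

```text
time_s: 1.8
tool_pos: [0.1206, 0.5108, 0.4018]
orientation: [-3.138, -0.153, -0.0]
contact_force: [0.2, 1.0, 0.1]
opening: 1.003
```

```bash
cat > go.py <<'E'
import sys
from h import *
def go(x,y,z,a):
    o=env.observe();p=o["tool_pos"];M=R.from_rotvec(o["orientation"]).as_matrix()
    ac=np.degrees(np.arctan2(M[1,0],M[0,0])); d=M.T@(np.array([x,y,z])-p)/.3
    print("t",round(o["time_s"],2),"pos",np.round(p,4),"yaw",round(ac,2),"tilt",np.round(M[:,2],4),"d units",np.round(d,4),"rz",round(-(a-ac)/180,4),"op",round(o["opening"],3),"F",np.round(o["contact_force"],1))
if __name__=="__main__": go(*map(float,sys.argv[1:5]))
E
python3 go.py 0.567 -0.157 0.40 6.3
```

```text
t 1.8 pos [0.1206 0.5108 0.4018] yaw 5.6 tilt [ 0.e+00  1.e-04 -1.e+00] d units [1.2637 2.3606 0.0059] rz -0.0039 op 1.003 F [0.2 1.  0.1]
```

Emit:
play_rows(steps="0.063 0.118 0 0 0 -0.002 0;0.063 0.118 0 0 0 -0.002 0;0.063 0.118 0 0 0 0 0;0.063 0.118 0 0 0 0 0;0.063 0.118 0 0 0 0 0;0.063 0.118 0 0 0 0 0;0.063 0.118 0 0 0 0 0;0.063 0.118 0 0 0 0 0;0.063 0.118 0 0 0 0 0;0.063 0.118 0 0 0 0 0")

```text
time_s: 2.8
tool_pos: [0.3492, 0.1793, 0.4011]
orientation: [-3.136, -0.182, -0.001]
contact_force: [1.3, 1.1, 0.2]
opening: 0.997
```

Emit:
play_rows(steps="0.063 0.118 0 0 0 0 0;0.063 0.118 0 0 0 0 0;0.063 0.118 0 0 0 0 0;0.063 0.118 0 0 0 0 0;0.063 0.118 0 0 0 0 0;0.063 0.118 0 0 0 0 0;0.063 0.118 0 0 0 0 0;0.063 0.118 0 0 0 0 0;0.063 0.118 0 0 0 0 0;0 0 0 0 0 0 0")

```text
time_s: 3.8
tool_pos: [0.5566, -0.1196, 0.3986]
orientation: [3.136, 0.177, -0.004]
contact_force: [-0.3, 0.6, -1.1]
opening: 1.0
```

```bash
python3 go.py 0.567 -0.157 0.30 6.3; python3 - <<'E'
from h import *
crop("side",(170,80,370,270),4,'pics/b1.png')
p=env.observe()["tool_pos"];print(proj("side",p),proj("top",p))
E
```

```text
t 3.8 pos [ 0.5566 -0.1196  0.3986] yaw 6.46 tilt [-2.5e-03 -4.0e-04 -1.0e+00] d units [0.0213 0.1276 0.3285] rz 0.0009 op 1.0 F [-0.3  0.6 -1.1]
[[248.63315847 148.98483931]] [[293.88071829 218.57430933]]
```

View pics/b1.png

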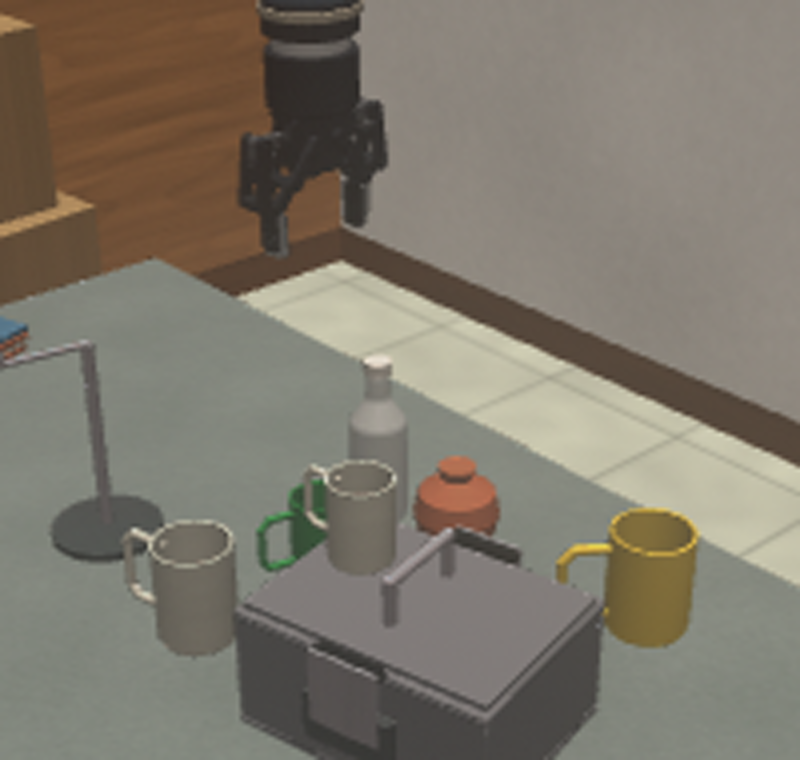

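Emit:
play_rows(steps="0.011 0.064 0.11 0 0 0 0;0.01 0.064 0.11 0 0 0.001 0;0 0 0.11 0 0 0 0;0 0 0 0 0 0 0")

```text
time_s: 4.25
tool_pos: [0.5625, -0.1524, 0.298]
orientation: [-3.134, -0.177, 0.012]
contact_force: [-0.4, 0.8, -0.3]
opening: 0.996
```

```bash
python3 go.py 0.567 -0.156 0.176 6.3; python3 - <<'E'
from h import *
crop("side",(200,100,350,240),5,'pics/b2.png')
crop("top",(240,150,380,260),5,'pics/b3.png')
p=env.observe()["tool_pos"];print(proj("side",p),proj("top",p))
E
```

```text
t 4.25 pos [ 0.5625 -0.1524  0.298 ] yaw 6.46 tilt [-0.0075  0.0021 -1.    ] d units [0.0164 0.0148 0.4064] rz 0.0009 op 0.996 F [-0.4  0.8 -0.3]
[[257.89719233 176.99941542]] [[302.2792396  215.28409441]]
```

View pics/b2.png

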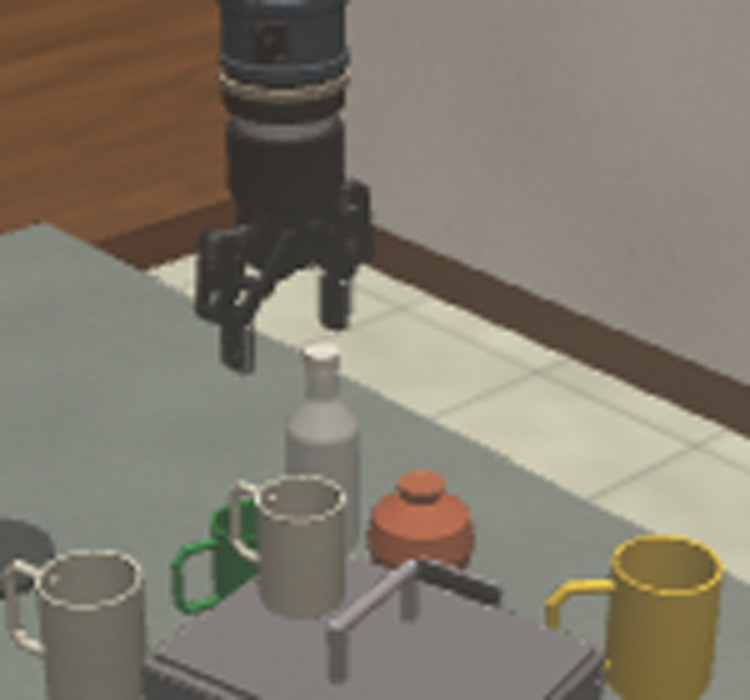

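View pics/b3.png

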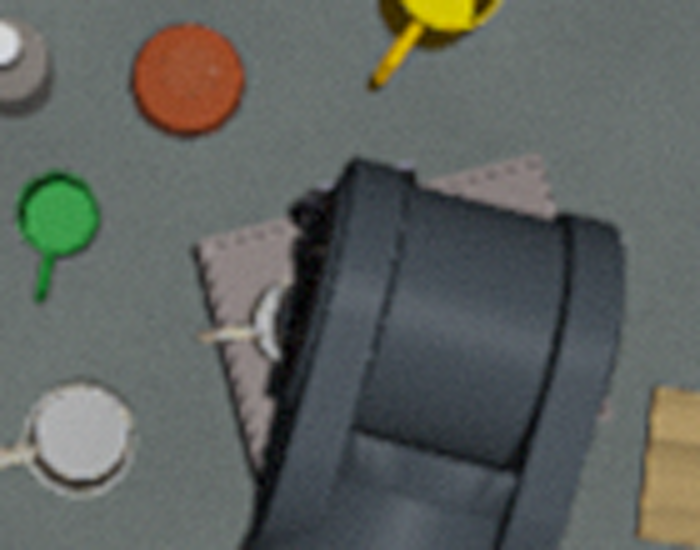

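Emit:
play_rows(steps="0 0 0.08 0 0 0 0;0 0 0.08 0 0 0 0;0 0 0 0 0 0 0;0 0 0 0 0 0 0")

```text
time_s: 4.75
tool_pos: [0.5659, -0.1531, 0.2564]
orientation: [3.136, 0.178, 0.004]
contact_force: [0.0, -0.2, 0.1]
opening: 1.004
```

```bash
python3 go.py 0.567 -0.156 0.176 6.3; python3 - <<'E'
from h import *
crop("side",(220,120,320,240),6,'pics/b4.png')
p=env.observe()["tool_pos"];print(proj("side",p),proj("side",p+[0,0,.013]))
E
```

```text
t 4.75 pos [ 0.5659 -0.1531  0.2564] yaw 6.5 tilt [ 2.4e-03 -7.0e-04 -1.0e+00] d units [0.0019 0.0096 0.2679] rz 0.0011 op 1.004 F [ 0.  -0.2  0.1]
[[258.5716134  188.74928476]] [[258.50556523 185.49775754]]
```

View pics/b4.png

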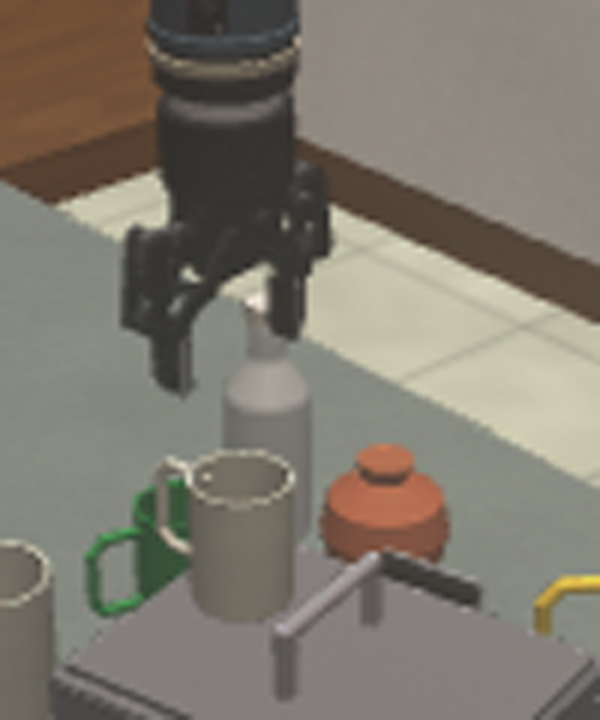

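Emit:
play_rows(steps="0.001 0.005 0.08 0 0 0 0;0.001 0.005 0.08 0 0 0 0;0 0 0.08 0 0 0 0;0 0 0.06 0 0 0 0;0 0 0 0 0 0 0;0 0 0 0 0 0 0")

```text
time_s: 5.4
tool_pos: [0.567, -0.1565, 0.1657]
orientation: [3.136, 0.177, 0.003]
contact_force: [0.4, -0.5, -0.3]
opening: 0.998
```

```bash
python3 go.py 0.567 -0.156 0.166 6.3; python3 - <<'E'
from h import *
crop("side",(220,120,320,240),6,'pics/b5.png')
E
```

```text
t 5.4 pos [ 0.567  -0.1565  0.1657] yaw 6.47 tilt [ 1.8e-03 -6.0e-04 -1.0e+00] d units [ 0.0001 -0.0017 -0.001 ] rz 0.001 op 0.998 F [ 0.4 -0.5 -0.3]
```

View pics/b5.png

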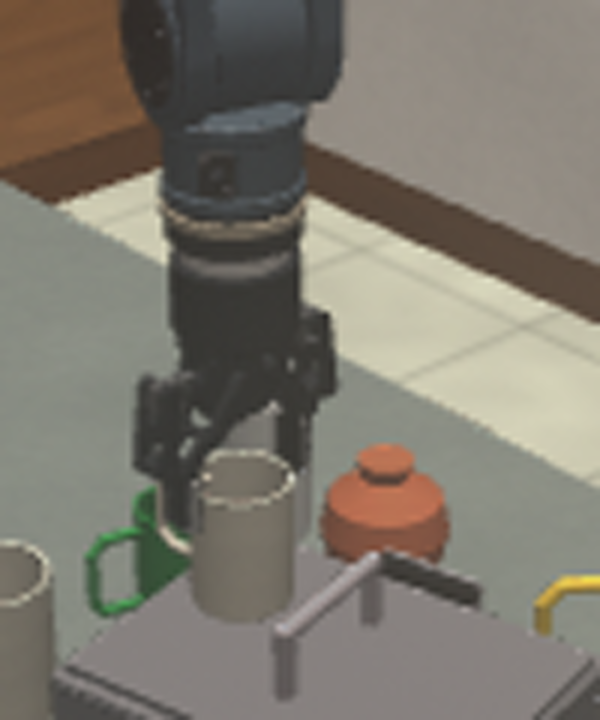

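The jaws straddle the mug: the near finger ends at about (249,209) and the far finger is behind the rim. Closing now.

Emit:
play_rows(steps="0 0 0 0 0 0 1;0 0 0 0 0 0 1;0 0 0 0 0 0 1;0 0 0 0 0 0 1;0 0 0 0 0 0 1;0 0 0 0 0 0 1", force=45)

```text
time_s: 6.05
tool_pos: [0.5671, -0.1566, 0.1655]
orientation: [3.136, 0.177, 0.004]
contact_force: [0.3, 0.5, 5.3]
opening: 0.719
```

```bash
python3 go.py 0.567 -0.156 0.30 6.3
```

```text
t 6.05 pos [ 0.5671 -0.1566  0.1655] yaw 6.47 tilt [ 2.7e-03 -9.0e-04 -1.0e+00] d units [ 0.0012 -0.0016 -0.4483] rz 0.0009 op 0.719 F [0.3 0.5 5.3]
```

Emit:
play_rows(steps="0 0 -0.02 0 0 0 1;0 0 -0.04 0 0 0 1;0 0 -0.08 0 0 0 1;0 0 -0.1 0 0 0 1;0 0 -0.12 0 0 0 1;0 0 -0.12 0 0 0 1;0 0 0 0 0 0 1;0 0 0 0 0 0 1")

```text
time_s: 6.85
tool_pos: [0.5665, -0.1565, 0.3091]
orientation: [3.136, 0.177, 0.003]
contact_force: [-0.7, -0.2, -2.3]
opening: 0.721
```

```bash
python3 go.py 0.567 -0.156 0.30 6.3; python3 - <<'E'
from h import *
crop("side",(200,80,330,240),5,'pics/b6.png')
crop("top",(240,150,380,260),5,'pics/b7.png')
p=env.observe()["tool_pos"];print(proj("side",p),proj("side",p+[0,0,.013]))
E
```

```text
t 6.85 pos [ 0.5665 -0.1565  0.3091] yaw 6.47 tilt [ 2.1e-03 -7.0e-04 -1.0e+00] d units [ 0.0017 -0.0014  0.0305] rz 0.0009 op 0.721 F [-0.7 -0.2 -2.3]
[[258.76509539 176.23456149]] [[258.69862025 172.85347593]]
```

View pics/b6.png

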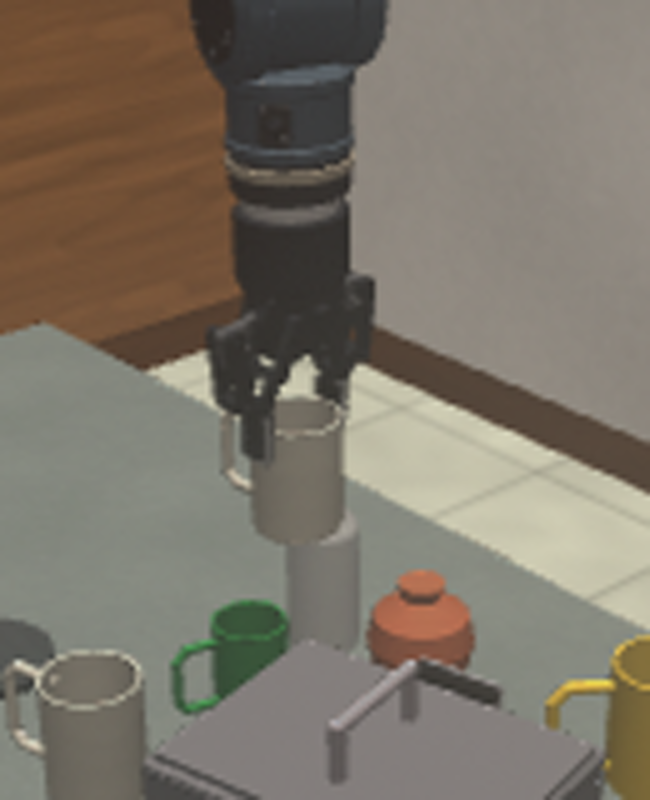

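View pics/b7.png

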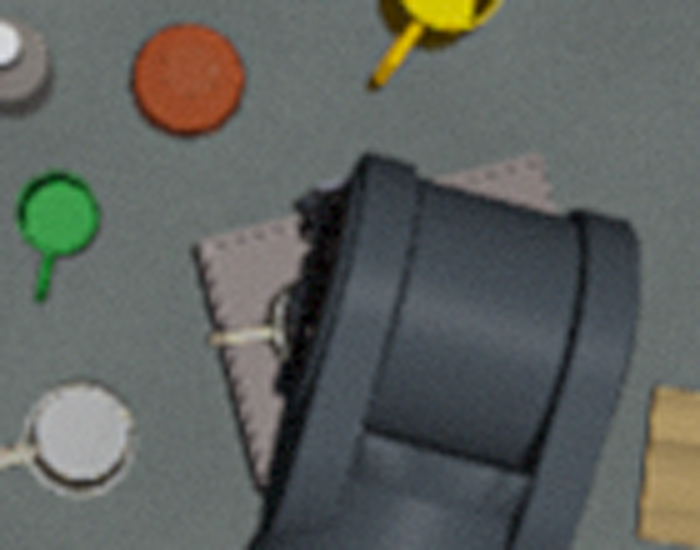

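```bash
python3 - <<'E'
from h import *
print(onz("side",(260.1,163.5),.3596),onz("top",(240+212/5,150+338/5),.343), onz("top",(240+272/5,150+332/5),.343))
for y in (-.1595,-.1565,-.1535): print(proj("side",[.567,y,.3596]),proj("side",[.567,y,.2756]))
E
```

```text
[ 0.56420788 -0.16642106  0.3596    ] [ 0.55812577 -0.08769425  0.343     ] [ 0.56153656 -0.12430912  0.343     ]
[[259.40632528 162.60130635]] [[259.8091188  184.53722396]]
[[258.83257097 162.31806054]] [[259.25269317 184.22915234]]
[[258.26063286 162.03571132]] [[258.69797386 183.92202544]]
```

```bash
python3 go.py 0.379 0.1934 0.309 -11
```

```text
t 6.95 pos [ 0.5657 -0.1562  0.3072] yaw 6.47 tilt [-1.3e-03  3.0e-04 -1.0e+00] d units [-0.4873 -1.2281 -0.0048] rz 0.097 op 0.722 F [-0.3  0.6 -1.6]
```

Emit:
play_rows(steps="-0.02 -0.05 0 0 0 0 1;-0.041 -0.103 0 0 0 0 1;-0.041 -0.103 0 0 0 0 1;-0.041 -0.103 0 0 0 0 1;-0.041 -0.103 0 0 0 0 1;-0.041 -0.103 0 0 0 0 1;-0.041 -0.103 0 0 0 0 1;-0.041 -0.103 0 0 0 0 1;-0.041 -0.103 0 0 0 0 1;-0.041 -0.103 0 0 0 0 1")

```text
time_s: 7.95
tool_pos: [0.4157, 0.1225, 0.3068]
orientation: [3.136, 0.177, -0.003]
contact_force: [-0.1, 1.1, -0.5]
opening: 0.72
```

Emit:
play_rows(steps="-0.041 -0.103 0 0 0 0 1;-0.041 -0.103 0 0 0 0 1;-0.036 -0.09 0 0 0 0 1;-0.02 -0.05 0 0 0 0.02 1;0 0 0 0 0 0.03 1;0 0 0 0 0 0.03 1;0 0 0 0 0 0.017 1;0 0 0 0 0 0 1;0 0 0 0 0 0 1")

```text
time_s: 8.85
tool_pos: [0.364, 0.22, 0.3072]
orientation: [3.126, -0.298, -0.002]
contact_force: [0.2, -0.4, -1.2]
opening: 0.718
```

```bash
python3 go.py 0.379 0.1934 0.2295 -11;python3 - <<'E'
from h import *
crop("side",(110,80,250,230),5,'pics/c1.png')
crop("top",(150,190,270,300),6,'pics/c2.png')
E
```

```text
t 8.85 pos [0.364  0.22   0.3072] yaw -10.9 tilt [-1.2e-03 -9.0e-04 -1.0e+00] d units [0.0662 0.0772 0.2591] rz 0.0006 op 0.718 F [ 0.2 -0.4 -1.2]
```

View pics/c1.png

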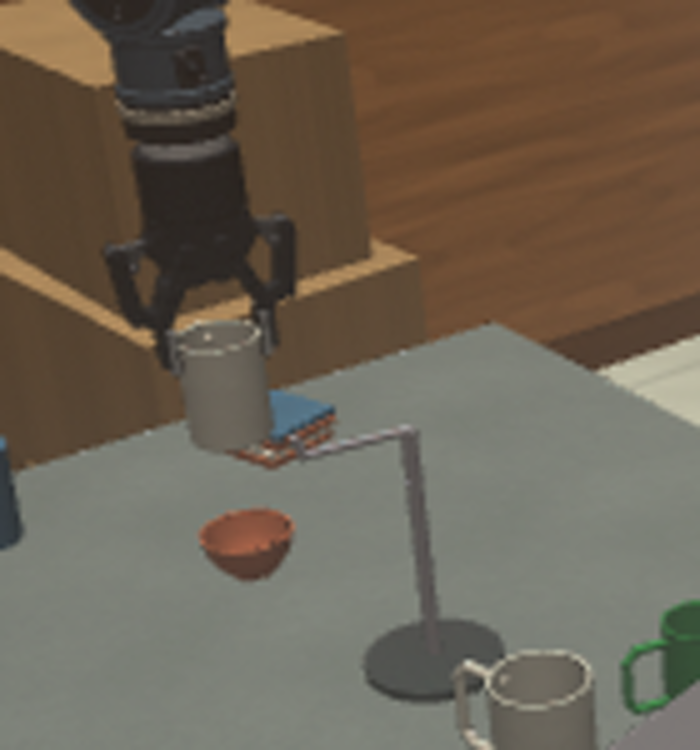

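View pics/c2.png

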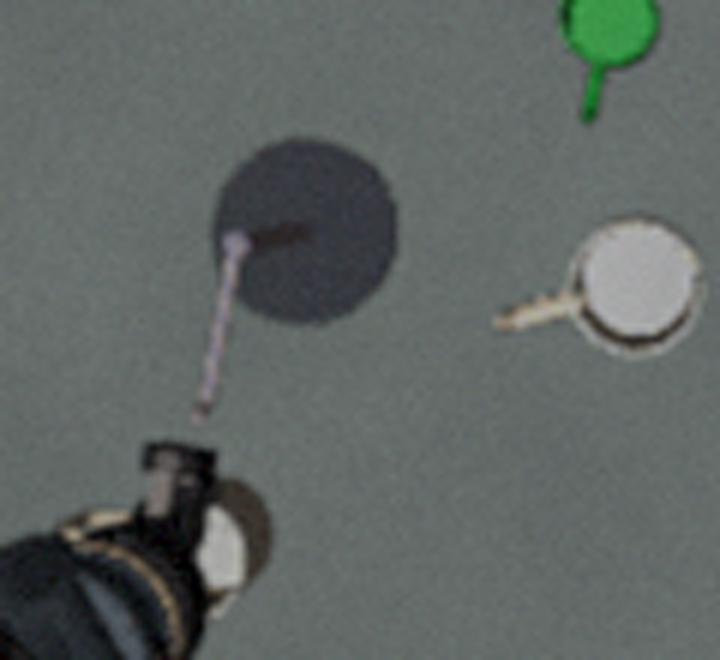

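Emit:
play_rows(steps="0.022 0.026 0 0 0 0 1;0.022 0.026 0.04 0 0 0 1;0.022 0.026 0.08 0 0 0 1;0 0 0.08 0 0 0 1;0 0 0.06 0 0 0 1;0 0 0 0 0 0 1;0 0 0 0 0 0 1")

```text
time_s: 9.65
tool_pos: [0.3795, 0.1931, 0.2303]
orientation: [3.127, -0.301, -0.0]
contact_force: [0.5, -0.0, -0.6]
opening: 0.724
```

```bash
python3 go.py 0.4527 0.1797 0.2295 -11;python3 - <<'E'
from h import *
crop("side",(110,100,230,200),6,'pics/c3.png')
crop("top",(150,210,250,300),7,'pics/c4.png')
E
```

```text
t 9.65 pos [0.3795 0.1931 0.2303] yaw -11.0 tilt [-1.e-04 -3.e-04 -1.e+00] d units [ 0.248  -0.0029  0.0028] rz -0.0 op 0.724 F [ 0.5 -0.  -0.6]
```

View pics/c3.png

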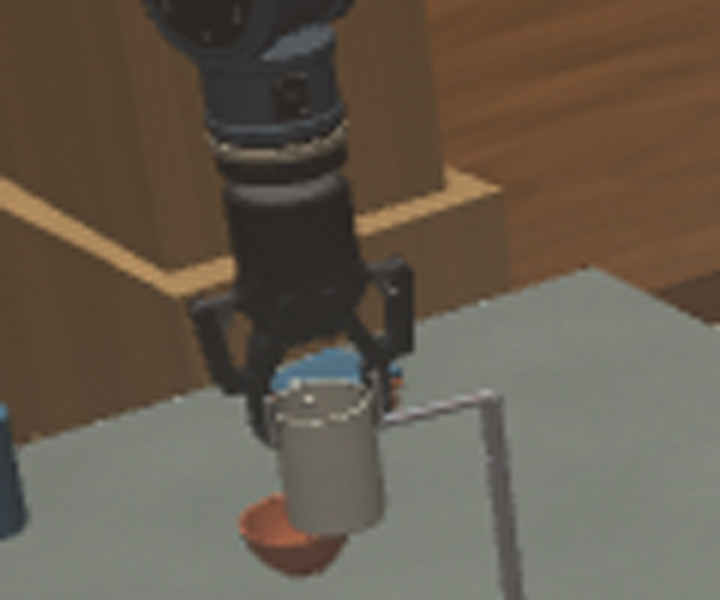

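View pics/c4.png

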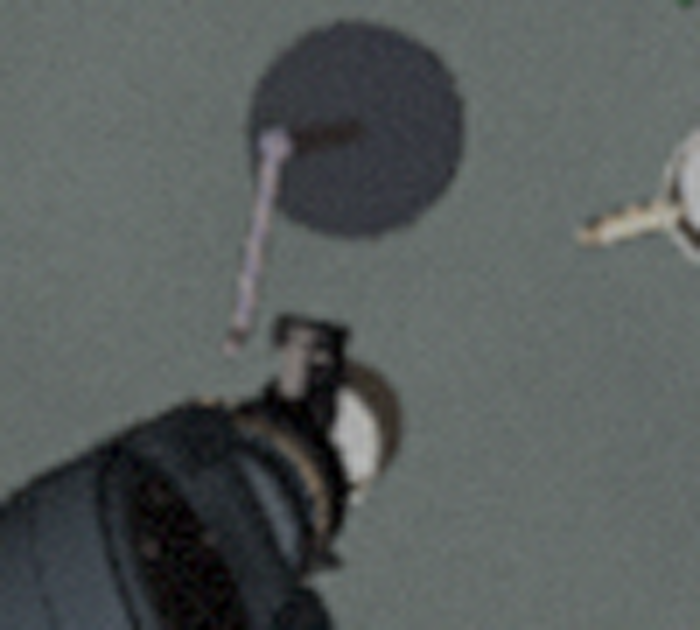

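```bash
python3 - <<'E'
from h import *
zz=lambda x,y:((x+.5)/7-.5+150,(y+.5)/7-.5+210)
post=onz("top",zz(274,143),.234);el=onz("top",zz(240,328),.230);tip=onz("top",zz(232,347),.25)
print(post,el,tip)
rim=[onz("top",zz(*q),.2808) for q in [(401,415),(400,425),(399,400),(390,385)]]
u=(tip-post)[:2];u/=np.linalg.norm(u);print("yaw",np.degrees(np.arctan2(-u[1],-u[0])))
n=np.array([u[1],-u[0]])
print([ (float(n@(r-post)[:2]), float(u@(r-post)[:2])) for r in rim], "tcp", n@(env.observe()["tool_pos"]-post)[:2])
K=[proj("top",np.array([.3795,.1931,.2808])+.032*np.array([np.cos(t),np.sin(t),0]))[0] for t in np.radians([-100,-90,-60,-30])]
print([((k[0]-150+.5)*7-.5,(k[1]-210+.5)*7-.5) for k in K])
# side
print("side rim exp",proj("side",[.3795,.1931,.2808]))
z6=lambda x,y:((x+.5)/6-.5+110,(y+.5)/6-.5+100)
print("side rim meas",z6(322,403), onz("side",z6(322,403),.2808))
E
```

```text
[0.51797519 0.22114085 0.234     ] [0.42986887 0.23763738 0.23      ] [0.42326585 0.23696566 0.25      ]
yaw -9.485819913462343
[(-0.08794856404361376, 0.10916917359546435), (-0.088256004342273, 0.11368758634800485), (-0.08590391497148535, 0.1026439440325079), (-0.08068948779159908, 0.09662720402162478)] tcp -0.04995389560136524
[(np.float64(380.71484528508824), np.float64(463.6199865893542)), (np.float64(381.82861305186077), np.float64(451.26763943891046)), (np.float64(372.61847006249013), np.float64(415.804300479723)), (np.float64(347.1919053761174), np.float64(389.97860114452214))]
side rim exp [[162.89028104 166.12247727]]
side rim meas (163.25, 166.75) [0.37791054 0.18716029 0.2808    ]
```

```bash
cat > ov.py <<'E'
from h import *
def mugpts(pos,yaw,dz):  # pos TCP, centre z = pos z+dz
    c=np.array(pos)+[0,0,dz]; t=np.linspace(0,2*np.pi,60); y=np.radians(yaw)
    X=np.array([np.cos(y),np.sin(y),0]);Y=np.array([-np.sin(y),np.cos(y),0]);Z=np.array([0,0,1.])
    L=[]
    for h in(.042,-.042): L.append(c+.032*np.outer(np.cos(t),X)+.032*np.outer(np.sin(t),Y)+h*Z)
    L.append(np.array([c+a*Y+b*Z for a,b in[(.032,.029),(.067,.029),(.067,-.029),(.032,-.029)]]))
    return L
def hookpts(seat,yaw):
    y=np.radians(yaw);X=np.array([np.cos(y),np.sin(y),0]);s=np.array([*seat,.23])
    t=np.linspace(0,2*np.pi,60);p=s+.055*X;p[2]=.014
    return [np.array([p,s+.055*X,s,s-.04*X,s-.04*X+[0,0,.02]]),p+.062*np.c_[np.cos(t),np.sin(t),0*t]]
def ov(c,L,box,f,name,cols):
    im=env.camera(c);l,t,r,b=box
    im=cv2.resize(im[t:b,l:r],None,fx=f,fy=f,interpolation=cv2.INTER_CUBIC)
    for P,col in zip(L,cols):
        q=(proj(c,P)-[l,t]+.5)*f-.5
        cv2.polylines(im,[np.round(q*8).astype(int)],False,col,1,cv2.LINE_AA,3)
    cv2.imwrite(name,im)
E
python3 - <<'E'
from ov import *
p=env.observe()["tool_pos"]
L=mugpts(p,-10.1,.0085)+hookpts((.461,.227),-10.5)
cols=[(0,255,0)]*3+[(0,0,255)]*2
ov("side",L,(110,100,230,220),6,'pics/c5.png',cols)
ov("top",L,(150,210,250,300),7,'pics/c6.png',cols)
E
```

```text
(no output)
```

View pics/c5.png

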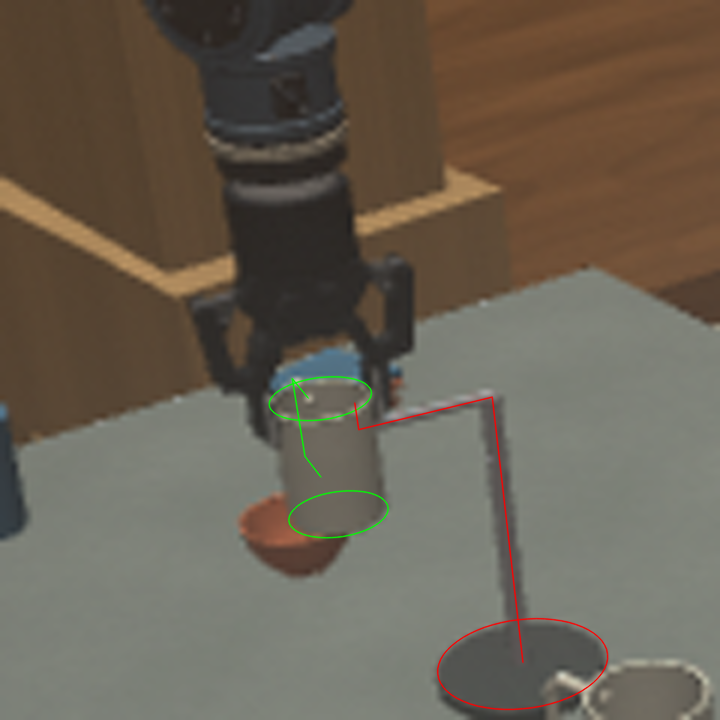

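View pics/c6.png

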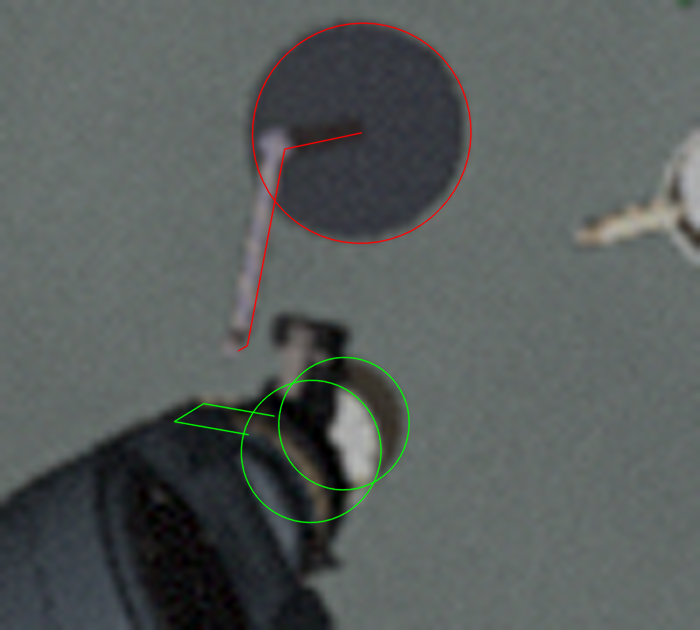

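Emit:
play_rows(steps="0.03 -0.002 0 0 0 0 1;0.03 -0.002 0 0 0 0 1;0.03 -0.002 0 0 0 0 1;0.03 -0.001 0 0 0 0 1;0 0 0 0 0 0 1")

```text
time_s: 10.35
tool_pos: [0.4164, 0.1885, 0.2296]
orientation: [3.127, -0.302, -0.0]
contact_force: [-0.3, -0.2, -0.8]
opening: 0.717
```

```bash
python3 go.py 0.4535 0.1815 0.2295 -11;python3 - <<'E'
from ov import *
p=env.observe()["tool_pos"]
L=mugpts(p,-10.1,.0085)+hookpts((.462,.229),-10.3)
cols=[(0,255,0)]*3+[(0,0,255)]*2
ov("side",L,(110,100,230,220),6,'pics/c7.png',cols)
ov("top",L,(150,210,250,300),7,'pics/c8.png',cols)
E
```

```text
t 10.35 pos [0.4164 0.1885 0.2296] yaw -11.04 tilt [-1.e-04 -3.e-04 -1.e+00] d units [ 0.126  -0.0009  0.0003] rz -0.0002 op 0.717 F [-0.3 -0.2 -0.8]
```

View pics/c7.png

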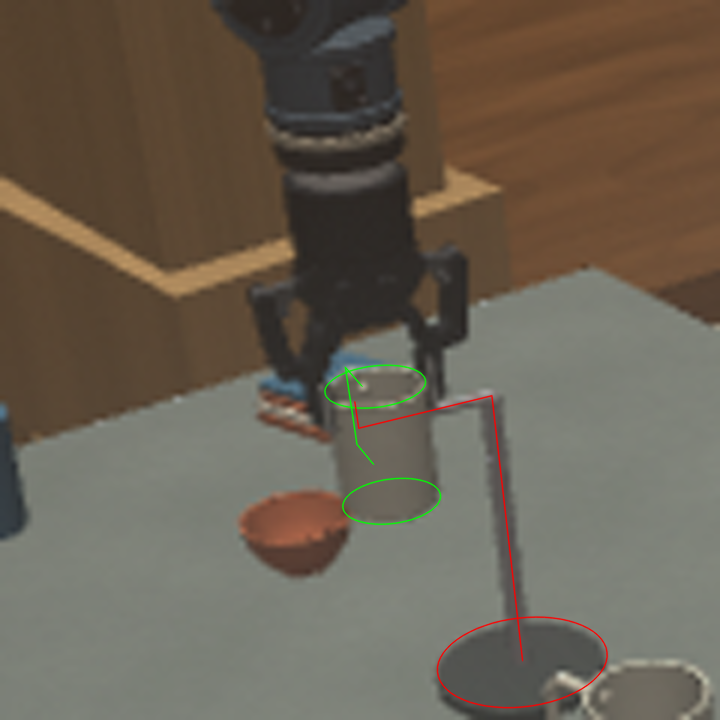

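View pics/c8.png

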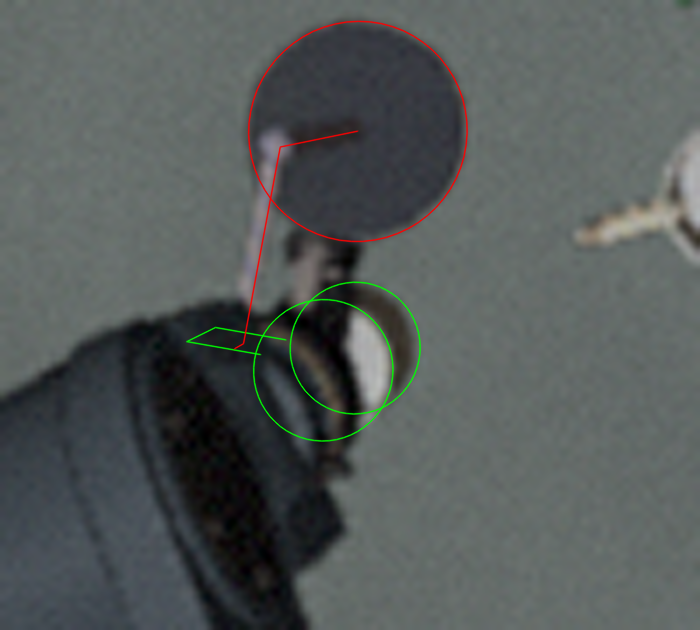

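Emit:
play_rows(steps="0.03 0 0 0 0 0 1;0.032 -0.001 0 0 0 0 1;0.032 0 0 0 0 0 1;0.032 0 0 0 0 0 1;0 0 0 0 0 0 1;0 0 0 0 0 0 1")

```text
time_s: 11.05
tool_pos: [0.4523, 0.1816, 0.2297]
orientation: [3.127, -0.302, -0.001]
contact_force: [-0.5, -0.5, -1.1]
opening: 0.723
```

```bash
python3 go.py 0.4535 0.1815 0.2295 -11;python3 - <<'E'
from ov import *
p=env.observe()["tool_pos"]
L=mugpts(p,-10.1,.0085)+hookpts((.462,.229),-10.3)
cols=[(0,255,0)]*3+[(0,0,255)]*2
ov("side",L,(110,100,230,220),6,'pics/c9.png',[])
ov("top",L,(150,210,250,300),7,'pics/c10.png',cols)
E
```

```text
t 11.05 pos [0.4523 0.1816 0.2297] yaw -11.02 tilt [-6.e-04 -2.e-04 -1.e+00] d units [ 0.0039 -0.0004  0.0006] rz -0.0001 op 0.723 F [-0.5 -0.5 -1.1]
```

View pics/c9.png

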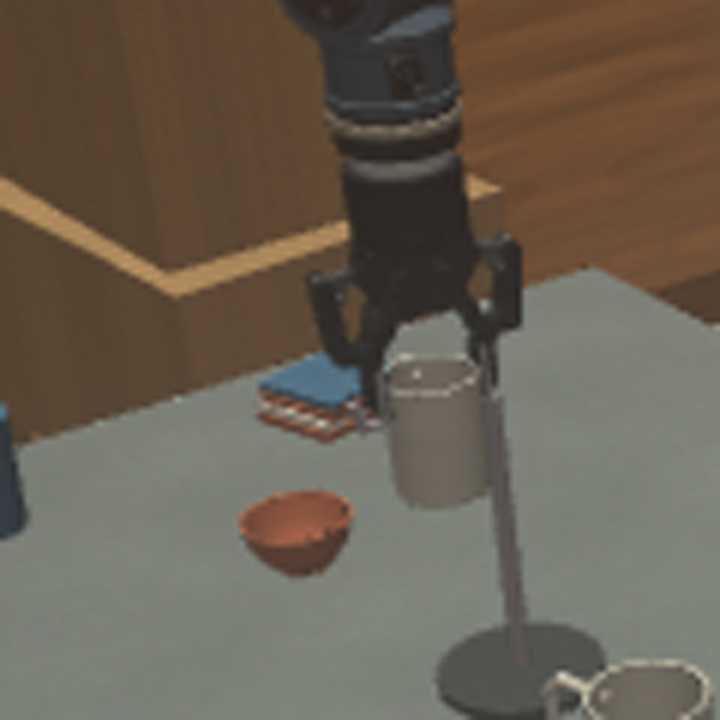

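View pics/c10.png

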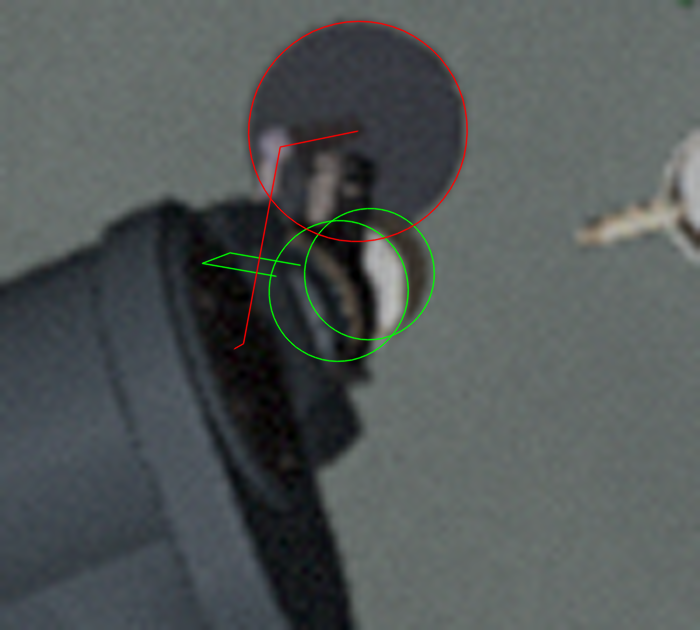

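Emit:
play_rows(steps="0.004 0 0.025 0 0 0 1;0 0 0.025 0 0 0 1;0 0 0.025 0 0 0 1;0 0 0.008 0 0 0 1;0 0 0 0 0 0 1")

```text
time_s: 11.65
tool_pos: [0.453, 0.1814, 0.2044]
orientation: [3.127, -0.301, -0.001]
contact_force: [-0.9, -0.7, -1.3]
opening: 0.721
```

Emit:
play_rows(steps="0 0 0.006 0 0 0 1;0 0 0 0 0 0 1")

```text
time_s: 11.85
tool_pos: [0.4535, 0.1815, 0.2032]
orientation: [3.127, -0.301, 0.0]
contact_force: [0.2, -0.8, -1.2]
opening: 0.722
```

Emit:
play_rows(steps="0 0 0.006 0 0 0 1;0 0 0 0 0 0 1")

```text
time_s: 12.05
tool_pos: [0.4534, 0.1815, 0.2013]
orientation: [3.127, -0.301, 0.0]
contact_force: [-0.1, -0.2, -1.5]
opening: 0.722
```

Emit:
play_rows(steps="0 0 0.006 0 0 0 1;0 0 0 0 0 0 1")

```text
time_s: 12.25
tool_pos: [0.4536, 0.1816, 0.1998]
orientation: [-3.127, 0.301, -0.001]
contact_force: [0.3, -0.8, 2.9]
opening: 0.715
```

Emit:
play_rows(steps="0 0 0.006 0 0 0 1;0 0 0 0 0 0 1")

```text
time_s: 12.45
tool_pos: [0.4535, 0.1815, 0.1985]
orientation: [-3.127, 0.301, -0.001]
contact_force: [-2.7, -2.2, 7.1]
opening: 0.719
```

```bash
python3 go.py 0.4535 0.1815 0.198 -11;python3 - <<'E'
from ov import *
ov("side",[],(150,130,220,200),10,'pics/d1.png',[])
E
```

```text
t 12.45 pos [0.4535 0.1815 0.1985] yaw -10.99 tilt [ 1.e-03  3.e-04 -1.e+00] d units [-0.0001  0.0001  0.0017] rz 0.0 op 0.719 F [-2.7 -2.2  7.1]
```

View pics/d1.png

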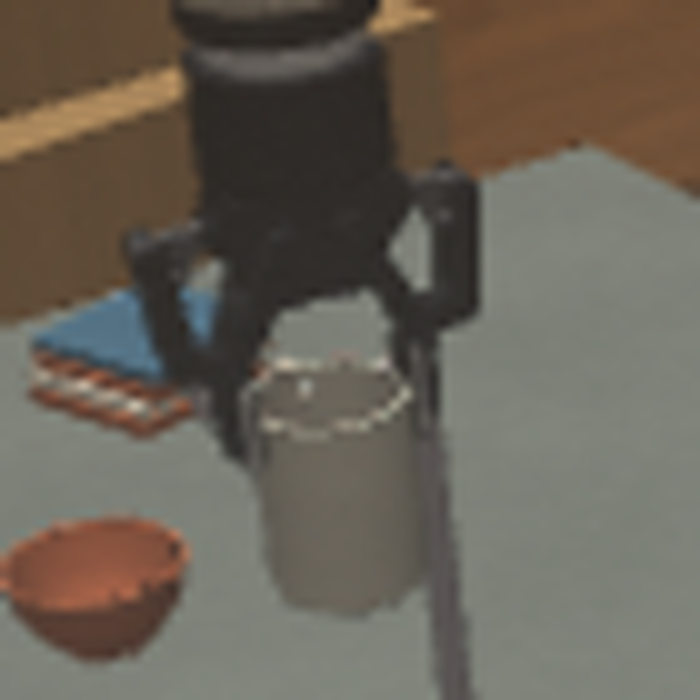

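Emit:
play_rows(steps="0 0 -0.003 0 0 0 0.24;0 0 0 0 0 0 0.2;0 0 0 0 0 0 0.15;0 0 0 0 0 0 0.1;0 0 0 0 0 0 0;0 0 0 0 0 0 0;0 0 0 0 0 0 0")

```text
time_s: 13.2
tool_pos: [0.4534, 0.1815, 0.1987]
orientation: [3.127, -0.301, -0.0]
contact_force: [0.3, -0.2, 0.2]
opening: 1.005
```

```bash
python3 go.py 0.4535 0.1815 0.3 -11;python3 - <<'E'
from ov import *
ov("side",[],(150,130,220,200),10,'pics/d2.png',[])
E
```

```text
t 13.2 pos [0.4534 0.1815 0.1987] yaw -10.99 tilt [-1.e-04 -1.e-04 -1.e+00] d units [ 3.000e-04  0.000e+00 -3.378e-01] rz 0.0 op 1.005 F [ 0.3 -0.2  0.2]
```

View pics/d2.png

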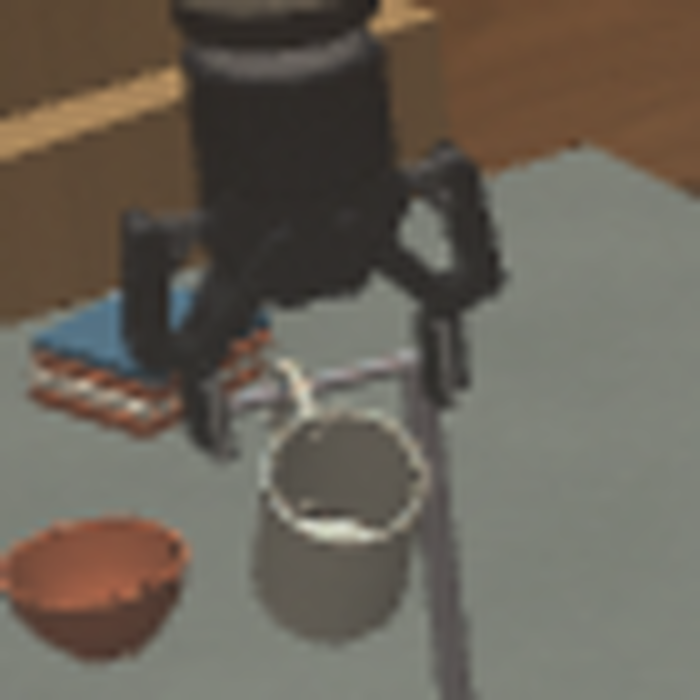

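Emit:
play_rows(steps="0 0 0 0 0 0 0;0 0 0 0 0 0 0;0 0 0 0 0 0 0;0 0 -0.02 0 0 0 0;0 0 -0.05 0 0 0 0;0 0 -0.08 0 0 0 0;0 0 -0.1 0 0 0 0;0 0 -0.1 0 0 0 0;0 0 -0.1 0 0 0 0;0 0 -0.1 0 0 0 0")

```text
time_s: 14.25
tool_pos: [0.4532, 0.1814, 0.3655]
orientation: [-3.127, 0.301, -0.001]
contact_force: [0.6, -0.3, 0.7]
opening: 0.998
```

```bash
python3 go.py 0.5652 -0.237 0.38 103.8;python3 - <<'E'
from ov import *
ov("side",[],(130,100,230,200),7,'pics/d3.png',[])
E
```

```text
t 14.25 pos [0.4532 0.1814 0.3655] yaw -11.0 tilt [ 6.e-04  2.e-04 -1.e+00] d units [ 0.6327  1.298  -0.0485] rz -0.6378 op 0.998 F [ 0.6 -0.3  0.7]
```

View pics/d3.png

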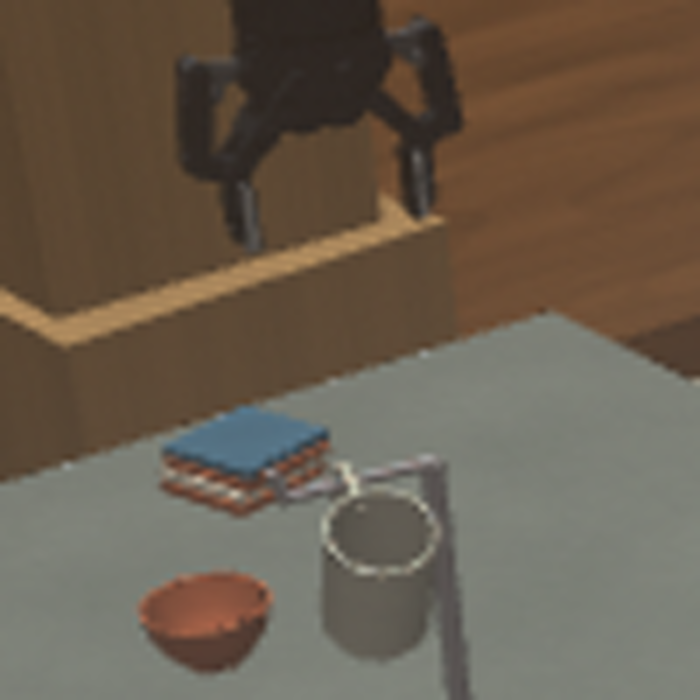

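The mug hangs by its handle on the arm, with the handle over the bar at side px about (180,167). Next is the lid.

Emit:
play_rows(steps="0.02 0.041 0 0 0 0 0;0.04 0.082 0 0 0 0 0;0.04 0.082 0 0 0 0 0;0.04 0.082 0 0 0 0 0;0.04 0.082 0 0 0 0 0;0.04 0.082 0 0 0 0 0;0.04 0.082 0 0 0 0 0;0.04 0.082 0 0 0 0 0;0.04 0.082 0 0 0 0 0;0.04 0.082 0 0 0 0 0")

```text
time_s: 15.3
tool_pos: [0.5204, -0.0715, 0.3631]
orientation: [3.127, -0.301, -0.002]
contact_force: [-0.0, 0.8, 1.1]
opening: 0.999
```

Emit:
play_rows(steps="0.04 0.082 0 0 0 0 0;0.04 0.082 0 0 0 0 0;0.04 0.082 0 0 0 0 0;0.04 0.082 0 0 0 0 0;0.04 0.082 0 0 0 0 0;0.04 0.082 0 0 0 0 0;0.013 0.027 0 0 0 0 0;0 0 0 0 0 0.04 0;0 0 0 0 0 0.04 0;0 0 0 0 0 0.04 0")

```text
time_s: 16.3
tool_pos: [0.565, -0.2371, 0.3632]
orientation: [-3.013, 0.89, 0.002]
contact_force: [0.1, 0.0, -0.6]
opening: 1.002
```

Emit:
play_rows(steps="0 0 0 0 0 0.04 0;0 0 0 0 0 0.04 0;0 0 0 0 0 0.04 0;0 0 0 0 0 0.04 0;0 0 0 0 0 0.04 0;0 0 0 0 0 0.04 0;0 0 0 0 0 0 0;0 0 0 0 0 0 0")

```text
time_s: 17.1
tool_pos: [0.5652, -0.2369, 0.3635]
orientation: [2.482, -1.925, -0.001]
contact_force: [0.3, -0.5, 0.0]
opening: 1.0
```

```bash
python3 go.py 0.565 -0.2375 0.23 -76.2
```

```text
t 17.1 pos [ 0.5652 -0.2369  0.3635] yaw -75.58 tilt [-5.e-04  1.e-04 -1.e+00] d units [0.002  0.0011 0.4451] rz 0.0034 op 1.0 F [ 0.3 -0.5  0. ]
```

Emit:
play_rows(steps="0.002 0 0.08 0 0 0.0034 0;0 0 0.1 0 0 0 0;0 0 0.1 0 0 0 0;0 0 0.1 0 0 0 0;0 0 0.06 0 0 0 0;0 0 0 0 0 0 0;0 0 0 0 0 0 0")

```text
time_s: 17.8
tool_pos: [0.5656, -0.2375, 0.2323]
orientation: [2.47, -1.941, -0.0]
contact_force: [0.1, -0.1, 1.7]
opening: 0.998
```

```bash
python3 go.py 0.565 -0.2375 0.155 -76.2;python3 - <<'E'
from ov import *
ov("side",[],(220,130,320,240),6,'pics/e1.png',[])
ov("top",[],(260,160,370,260),6,'pics/e2.png',[])
E
```

```text
t 17.8 pos [ 0.5656 -0.2375  0.2323] yaw -76.31 tilt [-1.e-04 -1.e-04 -1.e+00] d units [-0.0006  0.0019  0.2575] rz -0.0006 op 0.998 F [ 0.1 -0.1  1.7]
```

View pics/e1.png

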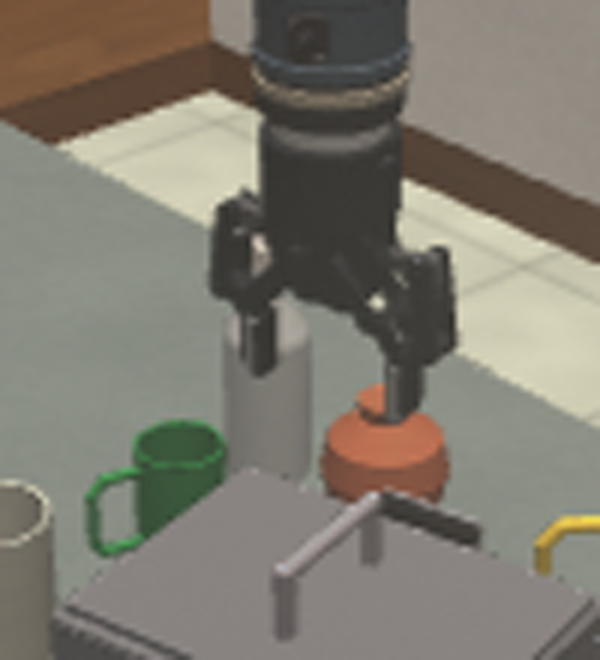

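View pics/e2.png

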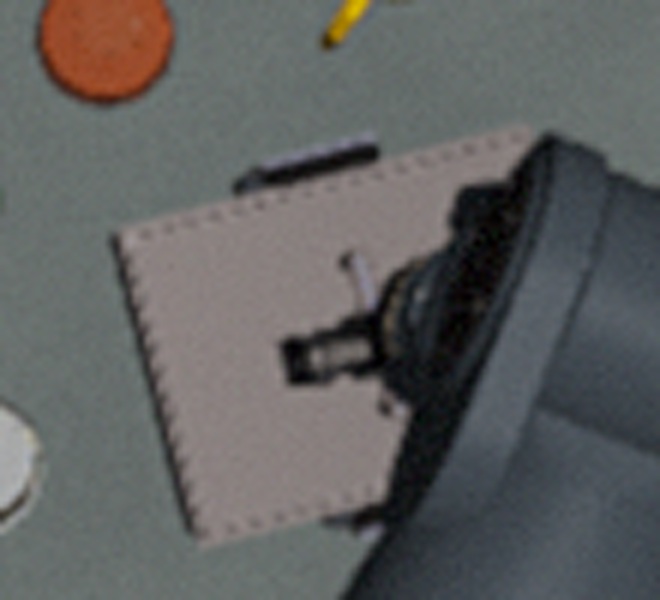

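Emit:
play_rows(steps="0 0.001 0.07 0 0 0 0;0 0.001 0.07 0 0 0 0;0 0 0.07 0 0 0 0;0 0 0.047 0 0 0 0;0 0 0 0 0 0 0;0 0 0 0 0 0 0")

```text
time_s: 18.5
tool_pos: [0.5657, -0.2379, 0.1559]
orientation: [-2.469, 1.942, -0.002]
contact_force: [-0.0, 0.2, 0.6]
opening: 1.001
```

```bash
python3 go.py 0.565 -0.2375 0.155 -76.2;python3 - <<'E'
from ov import *
ov("side",[],(220,130,320,240),6,'pics/e3.png',[])
E
```

```text
t 18.5 pos [ 0.5657 -0.2379  0.1559] yaw -76.39 tilt [ 1.2e-03 -6.0e-04 -1.0e+00] d units [-0.0019  0.0018  0.0028] rz -0.001 op 1.001 F [-0.   0.2  0.6]
```

View pics/e3.png

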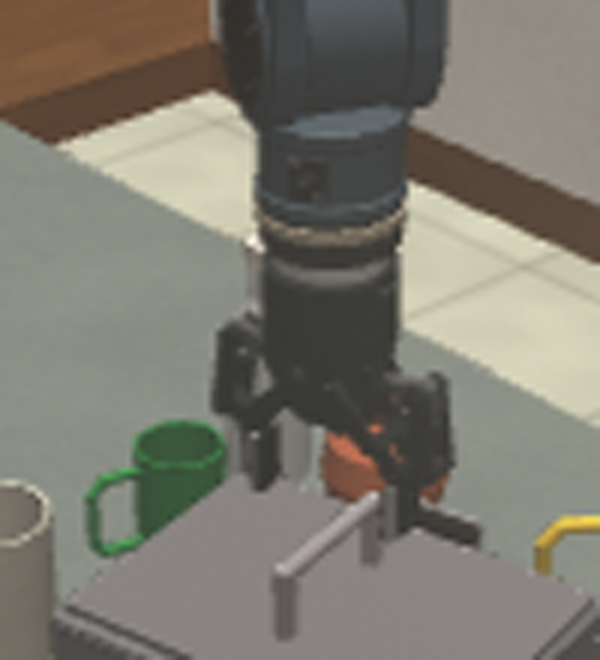

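```bash
python3 - <<'E'
from h import *
# b6: TCP (.5665,-.1565,.3091), yaw 6.5, near finger inner face -x
X=np.array([np.cos(.113),np.sin(.113),0])
for dz in(0,.01,.02): print(dz,(proj("side",np.array([.5665,-.1565,.3091+dz])-.037*X)-[200,80]+.5)*5)
# now
p=env.observe()["tool_pos"];a=np.radians(-76.3);X=np.array([np.cos(a),np.sin(a),0])
for dz in(0,.01,.02,.03): print(dz,((proj("side",np.array([p+[0,0,dz]-.048*X,p+[0,0,dz]+.048*X]))-[220,130]+.5)*6).round().tolist())
print("bar",((proj("side",[[.565,-.2375,.174]])-[220,130]+.5)*6))
print("top finger e2",((proj("top",[p+[0,0,.1]-.05*X,[.565,-.2375,.174]])-[260,160]+.5)*6))
E
```

```text
0 [[259.62449544 499.87476347]]
0.01 [[259.22303572 486.71046987]]
0.02 [[258.81847036 473.44433855]]
0 [[264.0, 533.0], [401.0, 587.0]]
0.01 [[264.0, 519.0], [401.0, 573.0]]
0.02 [[263.0, 505.0], [401.0, 558.0]]
0.03 [[263.0, 491.0], [402.0, 543.0]]
bar [[329.23317733 534.26164426]]
top finger e2 [[315.00999408 353.83263691]
 [378.01161376 333.35618163]]
```

Emit:
play_rows(steps="-0.001 0.002 0.015 0 0 0 0.6;0 0 0.012 0 0 0 0.7;0 0 0 0 0 0 0.7;0 0 0 0 0 0 0.7;0 0 0 0 0 0 0.7")

```text
time_s: 19.05
tool_pos: [0.5645, -0.2376, 0.1467]
orientation: [2.469, -1.943, 0.0]
contact_force: [-0.2, 0.1, 0.5]
opening: 0.306
```

```bash
python3 go.py 0.565 -0.2375 0.147 -76.2;python3 - <<'E'
from ov import *
p=env.observe()["tool_pos"];a=np.radians(-76.3);X=np.array([np.cos(a),np.sin(a),0])
L=[np.array([p+[0,0,.0],p+[0,0,.05]]),np.array([p+.013*X,p+.013*X+[0,0,.05]])]
ov("side",[],(240,150,310,230),10,'pics/e4.png',[])
ov("side",L,(240,150,310,230),10,'pics/e5.png',[(0,255,0),(0,0,255)])
E
```

```text
t 19.05 pos [ 0.5645 -0.2376  0.1467] yaw -76.41 tilt [ 2.e-04 -2.e-04 -1.e+00] d units [ 0.0001 -0.0016 -0.0011] rz -0.0011 op 0.306 F [-0.2  0.1  0.5]
```

View pics/e4.png

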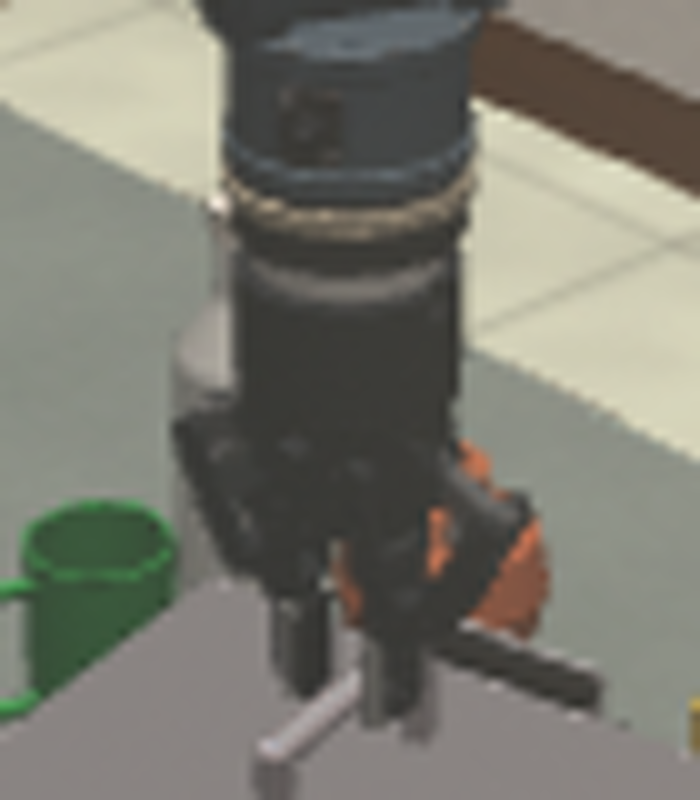

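View pics/e5.png

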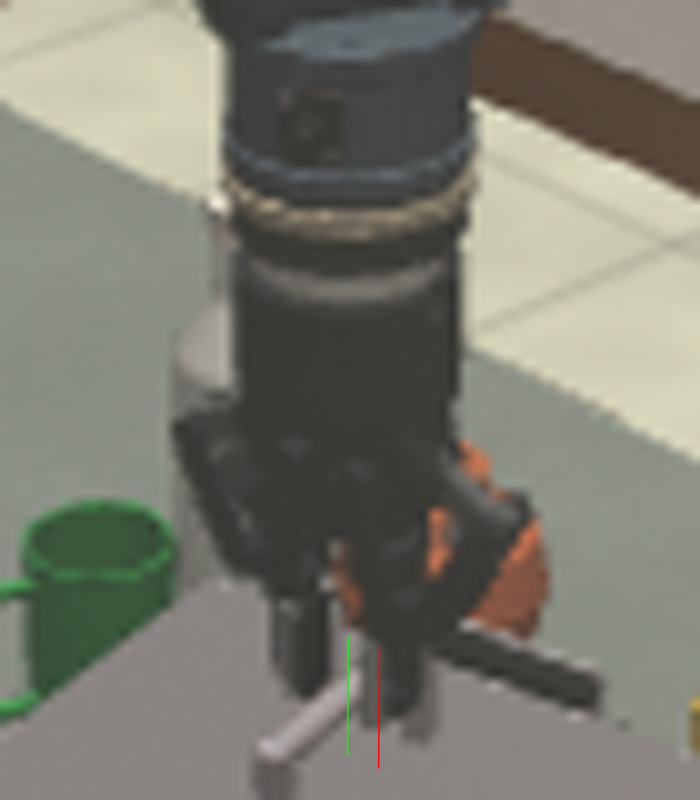

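Emit:
play_rows(steps="0 0 0.015 0 0 0 0.7;0 0 0.014 0 0 0 0.7;0 0 0 0 0 0 0.7;0 0 0 0 0 0 0.7")

```text
time_s: 19.55
tool_pos: [0.5643, -0.2375, 0.1376]
orientation: [2.469, -1.943, -0.001]
contact_force: [-0.2, -0.2, 0.1]
opening: 0.301
```

Emit:
play_rows(steps="0 0 0 0 0 0 0.8;0 0 0 0 0 0 0.85;0 0 0 0 0 0 0.9;0 0 0 0 0 0 1;0 0 0 0 0 0 1", force=30)

```text
time_s: 20.05
tool_pos: [0.5646, -0.2378, 0.1381]
orientation: [2.468, -1.943, 0.001]
contact_force: [1.0, -2.5, 1.8]
opening: 0.125
```

```bash
python3 go.py 0.565 -0.2375 0.138 -76.2;python3 - <<'E'
from ov import *
ov("side",[],(240,150,310,230),10,'pics/e6.png',[])
E
```

```text
t 20.05 pos [ 0.5646 -0.2378  0.1381] yaw -76.41 tilt [ 5.e-04 -7.e-04 -1.e+00] d units [-0.0007 -0.0015  0.0003] rz -0.0012 op 0.125 F [ 1.  -2.5  1.8]
```

View pics/e6.png

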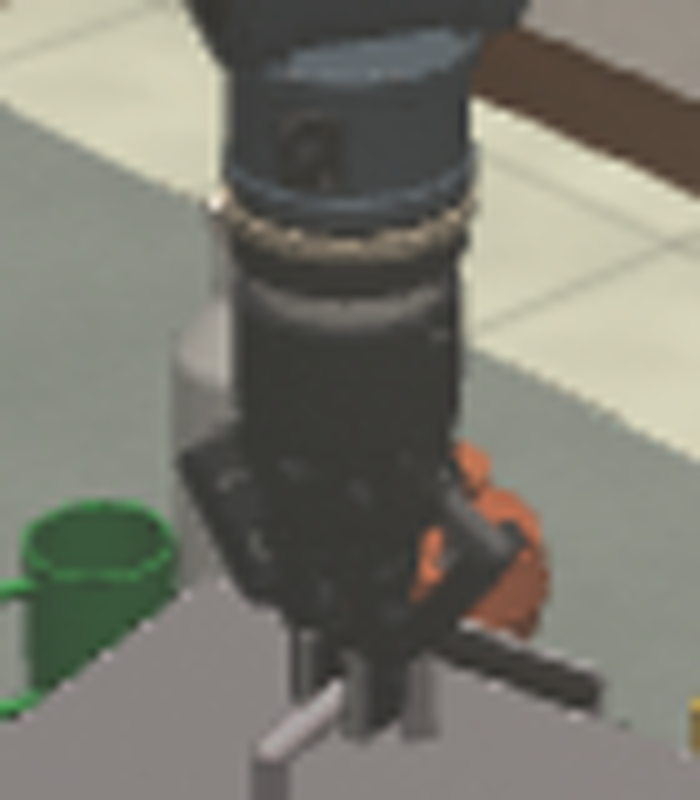

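Emit:
play_rows(steps="0 0 0 0 0 0 1;0 0 0 0 0 0 1;0 0 0 0 0 0 1", force=100)

```text
time_s: 20.4
tool_pos: [0.5646, -0.2378, 0.1383]
orientation: [2.469, -1.943, 0.001]
contact_force: [0.0, -2.1, 5.4]
opening: 0.101
```

Emit:
play_rows(steps="0 0 -0.003 0 0 0 1;0 0 -0.003 0 0 0 1;0 0 0 0 0 0 1")

```text
time_s: 20.7
tool_pos: [0.5643, -0.2373, 0.139]
orientation: [2.469, -1.943, -0.002]
contact_force: [1.7, -1.9, -4.3]
opening: 0.095
```

Emit:
play_rows(steps="0 0 -0.003 0 0 0 1;0 0 -0.003 0 0 0 1;0 0 0 0 0 0 1")

```text
time_s: 21.0
tool_pos: [0.5635, -0.2373, 0.14]
orientation: [2.468, -1.942, -0.004]
contact_force: [0.4, -2.4, -18.2]
opening: 0.099
```

Emit:
play_rows(steps="0 0 -0.003 0 0 0 1;0 0 -0.003 0 0 0 1;0 0 0 0 0 0 1")

```text
time_s: 21.3
tool_pos: [0.5642, -0.237, 0.1434]
orientation: [-2.468, 1.942, 0.001]
contact_force: [-1.1, 1.3, -11.2]
opening: 0.1
```

Emit:
play_rows(steps="0 0 -0.004 0 0 0 1;0 0 -0.004 0 0 0 1;0 0 -0.004 0 0 0 1;0 0 0 0 0 0 1")

```text
time_s: 21.7
tool_pos: [0.5649, -0.2376, 0.1476]
orientation: [-2.468, 1.943, -0.002]
contact_force: [0.6, 2.1, -5.8]
opening: 0.098
```

Emit:
play_rows(steps="0 0 -0.006 0 0 0 1;0 0 -0.006 0 0 0 1;0 0 -0.006 0 0 0 1;0 0 0 0 0 0 1")

```text
time_s: 22.1
tool_pos: [0.5651, -0.2379, 0.1532]
orientation: [-2.468, 1.943, -0.003]
contact_force: [0.1, -0.8, -3.5]
opening: 0.098
```

Emit:
play_rows(steps="0 0 -0.01 0 0 0 1;0 0 -0.014 0 0 0 1;0 0 -0.012 0 0 0 1;0 0 -0.006 0 0 0 1;0 0 0 0 0 0 1;0 0 0 0 0 0 1;0 0 0 0 0 0 1")

```text
time_s: 22.8
tool_pos: [0.5644, -0.2375, 0.1646]
orientation: [2.469, -1.943, -0.0]
contact_force: [0.1, -0.4, -4.8]
opening: 0.097
```

```bash
python3 go.py 0.565 -0.2375 0.1662 -76.2;python3 - <<'E'
from ov import *
y=np.radians(13.7);X=np.array([np.cos(y),np.sin(y),0]);Y=np.array([-np.sin(y),np.cos(y),0])
def rect(z): 
    c=np.array([.565,-.2375,z]); return np.array([c+a*.1*X+b*.13*Y for a,b in[(-1,-1),(-1,1),(1,1),(1,-1),(-1,-1)]])
L=[rect(.12),rect(.12+.028),np.array([[.565,-.2375,.202]-.045*X,[.565,-.2375,.202]+.045*X])]
ov("side",[],(220,170,330,285),7,'pics/f1.png',[])
ov("side",L,(220,170,330,285),7,'pics/f2.png',[(0,255,0),(0,0,255),(255,255,0)])
ov("side",[],(130,100,230,200),7,'pics/f3.png',[])
ov("top",[],(150,130,410,280),3,'pics/f4.png',[])
E
```

```text
t 22.8 pos [ 0.5644 -0.2375  0.1646] yaw -76.41 tilt [-3.e-04  0.e+00 -1.e+00] d units [ 0.0005 -0.002  -0.0052] rz -0.0012 op 0.097 F [ 0.1 -0.4 -4.8]
```

View pics/f1.png

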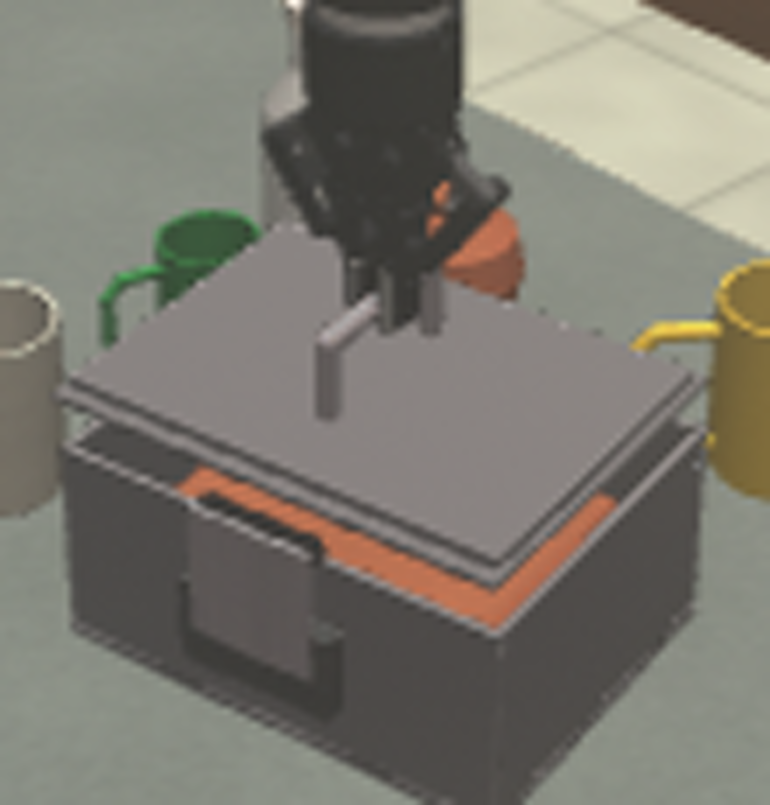

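View pics/f2.png

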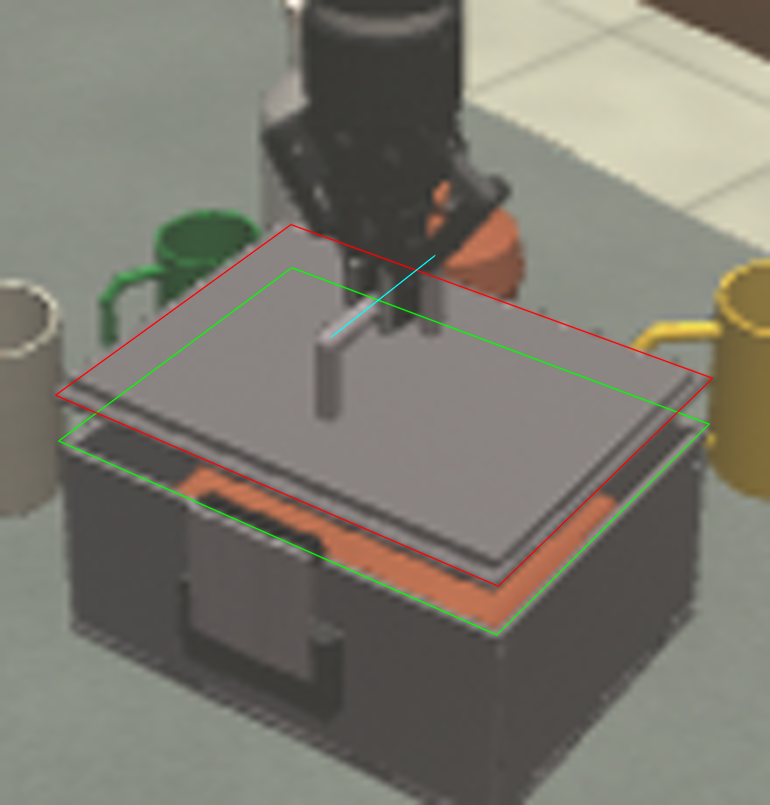

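View pics/f3.png

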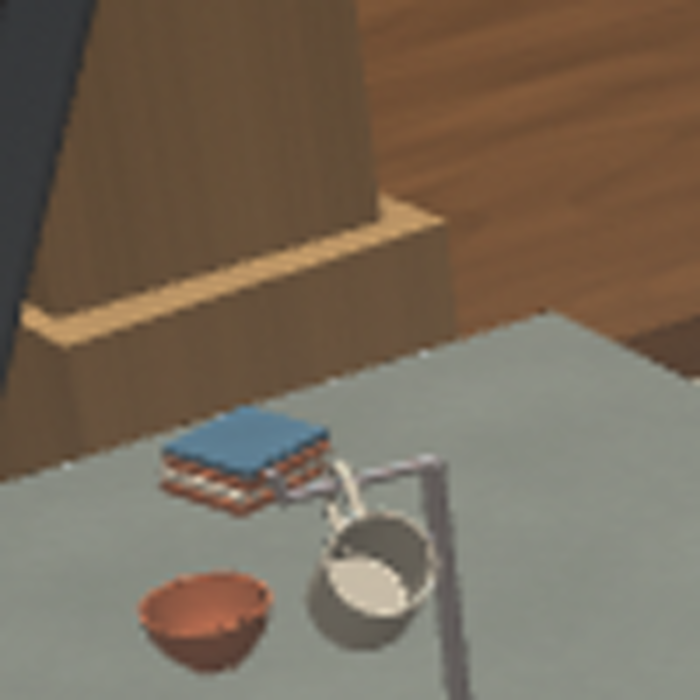

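View pics/f4.png

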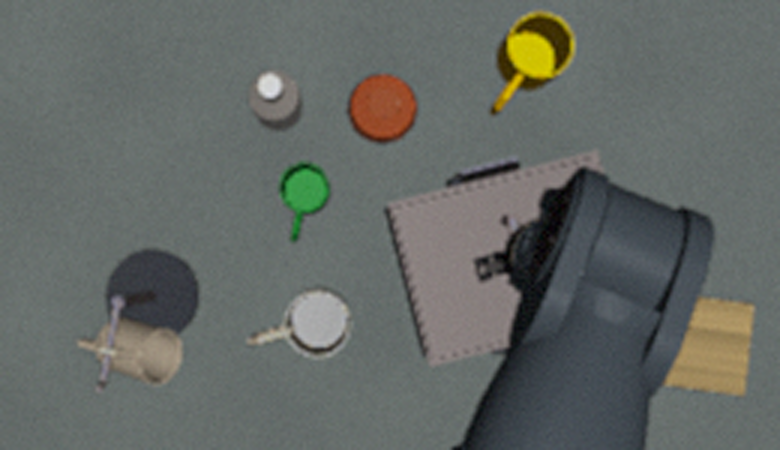

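Emit:
play_rows(steps="0 0 -0.003 0 0 0 1;0 0 0 0 0 0 1;0 0 0 0 0 0 1;0 0 0 0 0 0 1;0 0 0 0 0 0 1;0 0 0 0 0 0 1;0 0 0 0 0 0 1;0 0 0 0 0 0 1")

```text
time_s: 23.8
tool_pos: [0.5644, -0.2375, 0.1657]
orientation: [2.469, -1.943, 0.0]
contact_force: [0.8, 0.8, -5.3]
opening: 0.1
```

```bash
python3 go.py 0.565 -0.2375 0.1662 -76.2;python3 - <<'E'
from ov import *
a=env.camera("side")
cv2.imwrite('pics/g1.png',cv2.resize(a[140:290,150:340],None,fx=4,fy=4,interpolation=cv2.INTER_CUBIC))
E
```

```text
t 23.8 pos [ 0.5644 -0.2375  0.1657] yaw -76.41 tilt [-0.e+00 -1.e-04 -1.e+00] d units [ 0.0003 -0.0018 -0.0016] rz -0.0011 op 0.1 F [ 0.8  0.8 -5.3]
```

View pics/g1.png

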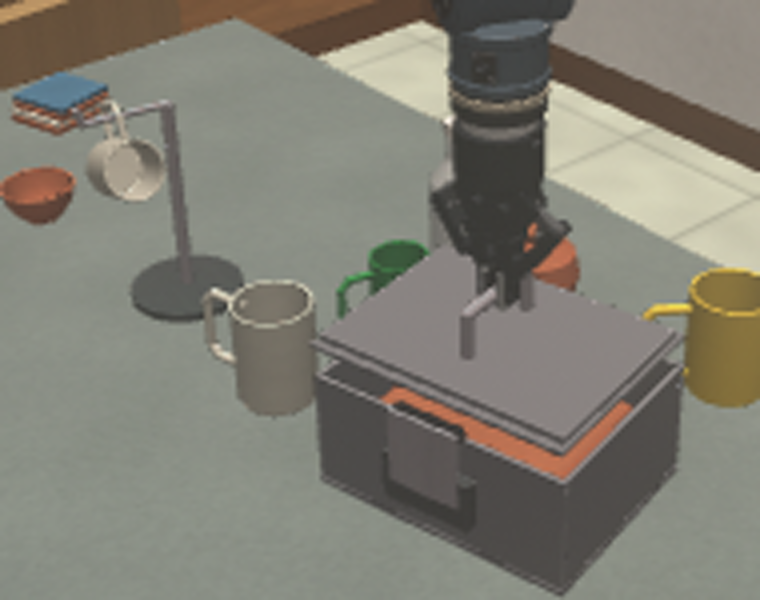

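Emit:
play_rows(steps="0 0 0 0 0 0 1;0 0 0 0 0 0 1;0 0 0 0 0 0 1;0 0 0 0 0 0 1;0 0 0 0 0 0 1;0 0 0 0 0 0 1;0 0 0 0 0 0 1;0 0 0 0 0 0 1;0 0 0 0 0 0 1;0 0 0 0 0 0 1")

```text
time_s: 24.85
tool_pos: [0.5645, -0.2376, 0.1657]
orientation: [2.469, -1.943, 0.0]
contact_force: [-0.0, 0.5, -4.0]
opening: 0.1
```

Emit:
play_rows(steps="0 0 0 0 0 0 1;0 0 0 0 0 0 1;0 0 0 0 0 0 1;0 0 0 0 0 0 1;0 0 0 0 0 0 1;0 0 0 0 0 0 1;0 0 0 0 0 0 1;0 0 0 0 0 0 1;0 0 0 0 0 0 1;0 0 0 0 0 0 1")

```text
time_s: 25.85
tool_pos: [0.5645, -0.2375, 0.1657]
orientation: [2.469, -1.943, 0.0]
contact_force: [0.6, 0.6, -4.1]
opening: 0.103
```

```bash
python3 go.py 0.565 -0.2375 0.1662 -76.2;python3 - <<'E'
from ov import *
a=env.camera("side")
cv2.imwrite('pics/g2.png',cv2.resize(a[140:290,150:340],None,fx=4,fy=4,interpolation=cv2.INTER_CUBIC))
E
```

```text
t 25.85 pos [ 0.5645 -0.2375  0.1657] yaw -76.41 tilt [ 0.e+00 -1.e-04 -1.e+00] d units [ 0.0003 -0.0017 -0.0015] rz -0.0011 op 0.103 F [ 0.6  0.6 -4.1]
```

View pics/g2.png

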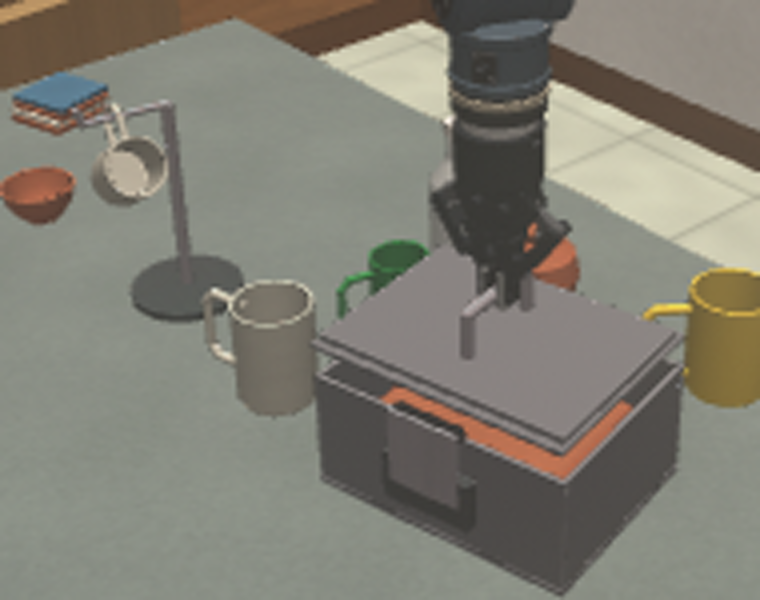

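Emit:
play_rows(steps="0 0 0 0 0 0 1;0 0 0 0 0 0 1;0 0 0 0 0 0 1;0 0 0 0 0 0 1;0 0 0 0 0 0 1;0 0 0 0 0 0 1;0 0 0 0 0 0 1;0 0 0 0 0 0 1;0 0 0 0 0 0 1;0 0 0 0 0 0 1")

```text
time_s: 26.9
tool_pos: [0.5644, -0.2375, 0.1657]
orientation: [2.469, -1.943, 0.0]
contact_force: [-0.7, -0.1, -4.1]
opening: 0.102
```

Emit:
play_rows(steps="0 0 0 0 0 0 1;0 0 0 0 0 0 1;0 0 0 0 0 0 1;0 0 0 0 0 0 1;0 0 0 0 0 0 1;0 0 0 0 0 0 1;0 0 0 0 0 0 1;0 0 0 0 0 0 1;0 0 0 0 0 0 1;0 0 0 0 0 0 1")

```text
time_s: 27.9
tool_pos: [0.5644, -0.2376, 0.1657]
orientation: [2.469, -1.943, 0.0]
contact_force: [-0.9, 0.1, -4.1]
opening: 0.101
```

Emit:
play_rows(steps="0 0 0 0 0 0 1;0 0 0 0 0 0 1;0 0 0 0 0 0 1;0 0 0 0 0 0 1;0 0 0 0 0 0 1;0 0 0 0 0 0 1;0 0 0 0 0 0 1;0 0 0 0 0 0 1;0 0 0 0 0 0 1;0 0 0 0 0 0 1")

```text
time_s: 28.9
tool_pos: [0.5645, -0.2375, 0.1658]
orientation: [2.469, -1.943, 0.0]
contact_force: [0.1, 0.3, -4.7]
opening: 0.1
```

```bash
python3 go.py 0.565 -0.2375 0.1662 -76.2;python3 - <<'E'
from ov import *
a=env.camera("side")
cv2.imwrite('pics/g3.png',cv2.resize(a[140:290,150:340],None,fx=4,fy=4,interpolation=cv2.INTER_CUBIC))
E
```

```text
t 28.9 pos [ 0.5645 -0.2375  0.1658] yaw -76.4 tilt [-0.e+00 -1.e-04 -1.e+00] d units [ 0.0004 -0.0018 -0.0015] rz -0.0011 op 0.1 F [ 0.1  0.3 -4.7]
```

View pics/g3.png

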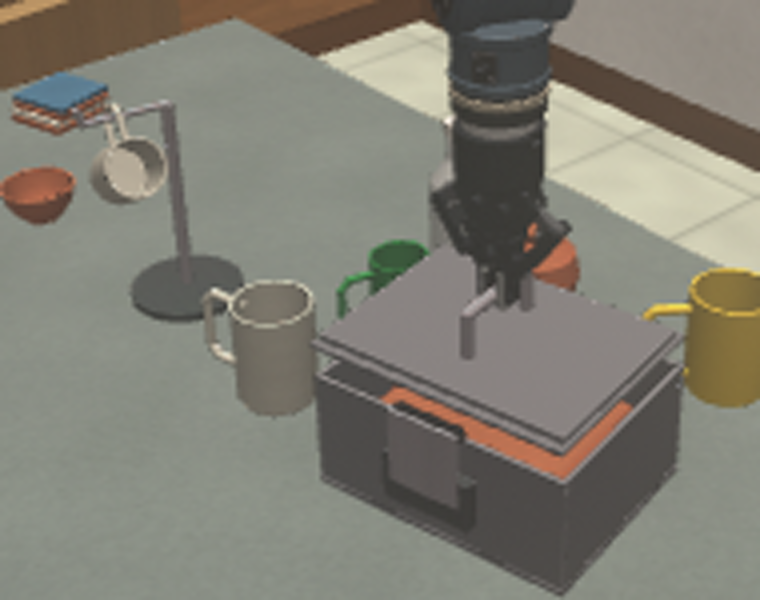

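The mug hangs nearly still on the hook at zoomed (128,160), and the lid is level and unmoving above the box. Handing in.

```bash
python3 -c "
from workcell import env
print(env.close_job())"
```

```text
the job is handed in; nothing more can be done
None
```

I hung the small white mug by its handle on the hook and let go of it. I then broke the lid free by its bar handle and handed in at about 29 s, still holding it above the box. No verdict was reported.

- **Mug:** the handle touched the hook arm at the expected height, within about 1 mm. It swung after release and was hanging almost still in the last picture.
- **Lid:** the highest pull I read was about 18 N, and the lid came up without jumping. The final lift is about 27.5 mm by the tool height. An overlay on the side picture, taken 1 mm lower, gave 26 to 27 mm. The 8 mm plug is therefore about 19 to 20 mm above the rim, just at or under 2 cm if the gap is counted from there. In the last reading the lid looked level, with only its weight of about 4 to 5 N on the wrist.
- **Other things:** the bottle, vase, bowl and board looked unmoved in the pictures.

Two checks disagreed:
- **Camera mismatch:** the two cameras placed the hook 5 to 10 mm apart, so I aimed between them.
- **Fingertip height:** the fingertips looked 2 to 3 cm higher in the side view than the tool data says, so I gripped the bar about 17 mm deeper than calculated. The grip showed no slip.

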